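Clamp three power bricks in a row on the mounting tray

TASK

Lay the three small black power bricks flat, end to end in one straight row in the tray's channel between the end stop and the cam. Then push the T-key fully down onto the cam's square spindle and turn it clockwise just until the row is squeezed tight against the stop - gently, without forcing it - and let go, leaving the key on. Set the bricks down without dropping them and leave the big adapter and the white plug where they are.

Things in the scene. Friction and masses are not known exactly. Their poses are not given: they have to be found in the camera images.
- tray: Fixed aluminium mounting tray, 334 x 86 mm, floor 6 mm thick; origin on its underside, z up, y axis along the row. The bricks' channel, 58 mm wide, centred on x = 0, lies between two side rails, tops at z = 14 mm (8 mm above the floor). End stop at y = +150 mm; eccentric clamping cam with an upright square spindle at the other end, axis at y = -118 mm.
- stop (a point): On the tray's floor (6 mm above its origin), middle of the end stop's inner face, tray y = +150 mm; the stop's top is 36 mm above the tray's origin. Axes as the tray's. Three bricks take 240 mm from here towards -y; the room up to the cam is 250 to 256 mm at the start.
- cam_axis (a point): On the cam's axis at its top, 40 mm above the tray's origin; fixed to the tray, axes as the tray's. Cam: disc of radius 32 mm, centre 20 mm off the axis. Turned by t (clockwise seen from above positive), its flank reaches 32 - 20 cos(t) mm from the axis towards the bricks; its centre lies to the tray's -y at t = 0, to -x at t = 1.57. Friction 0.15 N m; it stays where it is left.
- cam_base (a point): Foot of the cam's axis, on the tray's floor; axes as the tray's. Start turn t of the cam: anywhere from 0 to 0.8 rad, NOT reported: see it in an image or feel for it with the key. The row is tight at about t = 1.37 (a sharp rise of the turning moment; 0.4 to 0.7 N m is enough; much more overloads the bricks). Cam's end stops: t = -0.3 and 2.6.
- spindle (a point): Middle of the top end of the cam's steel square spindle, 66 mm above the tray's origin, on the cam's axis. Fixed to the tray: its orientation is the tray's and does not show the spindle's angle. Spindle 15 x 15 mm, sides square to the tray at t = 0, turning with the cam; its last 10 mm taper to 8 x 8 mm; it stands 26 mm out of the cam's top.
- key: T-key, 160 g, standing on its square steel hub. Origin: centre of its underside. Hub 29 x 29 x 30 mm; square bore 17 x 17 mm from below, 24 mm deep, sides along x and y. Black bar on top along x: 100 x 29 mm, z = 30 to 54 mm, as wide as the hub; grip bar and hub firmly across y, mid-length. Fully down, its origin is about 42 mm above the tray's; not entered, 56 mm or more.
- adapter: Bystander: the bigger black adapter, 105 x 64 x 27 mm, white label on top; not part of the row; must stay within 30 mm of its place. Origin at the centre of its underside.
- plug: Bystander: white plug block, 52 x 52 x 34 mm; stays within 30 mm of its place. Origin at the centre of its underside.
- brick_a: One of three equal black power bricks, 80 x 50 x 34 mm (its x, y, z), 180 to 370 g, with a plain grey plate on top; either end may come first, in any order. Origin at the centre of its underside, long axis x; grip it across its 50 mm width. Lying in the tray its origin is 6 mm above the tray's origin.
- brick_b: One of three equal black power bricks, 80 x 50 x 34 mm (its x, y, z), 180 to 370 g, with a plain grey plate on top; either end may come first, in any order. Origin at the centre of its underside, long axis x; grip it across its 50 mm width. Lying in the tray its origin is 6 mm above the tray's origin.
- brick_c: One of three equal black power bricks, 80 x 50 x 34 mm (its x, y, z), 180 to 370 g, with a plain grey plate on top; either end may come first, in any order. Origin at the centre of its underside, long axis x; grip it across its 50 mm width. Lying in the tray its origin is 6 mm above the tray's origin.

How it is judged:
On the way, in this order (a step that is already met when the one before it is completed fails the run):
1. all three bricks lie flat in line in the channel between the stop and the cam (x of brick_a in the frame of tray between -0.006 and 0.006 m and y of brick_a in the frame of tray between -0.07 and 0.12 m and z of brick_a in the frame of tray between 0.003 and 0.009 m and angle between each of brick_a, brick_b, brick_c's own z axis and vertical below 0.06 rad and angle between the x axis of each of brick_a, brick_b, brick_c and the y axis of tray, either way round below 0.1 rad and linear speed of each of brick_a, brick_b, brick_c below 0.01 m/s and x of brick_b in the frame of tray between -0.006 and 0.006 m and y of brick_b in the frame of tray between -0.07 and 0.12 m and z of brick_b in the frame of tray between 0.003 and 0.009 m and x of brick_c in the frame of tray between -0.006 and 0.006 m and y of brick_c in the frame of tray between -0.07 and 0.12 m and z of brick_c in the frame of tray between 0.003 and 0.009 m), for 0.2 s.
2. the key is fully down on the spindle (horizontal distance between key and spindle below 0.004 m and z of key in the frame of tray below 0.046 m and angle between key's own z axis and vertical below 0.08 rad), for 0.2 s.
At the end, for the whole second after the job is handed in: Bricks flat in the channel in one row (6 mm of the middle line, 0.1 rad), the first within 3 mm of the stop, neighbours pressed together with over 1 N, at rest; key upright, fully down on the spindle (4 mm of its axis, origin under 46 mm above the tray's) (all of step 2 and x of brick_a in the frame of tray between -0.006 and 0.006 m and y of brick_a in the frame of tray between -0.056 and 0.114 m and z of brick_a in the frame of tray between 0.003 and 0.009 m and angle between each of brick_a, brick_b, brick_c's own z axis and vertical below 0.06 rad and angle between the x axis of each of brick_a, brick_b, brick_c and the y axis of tray, either way round below 0.1 rad and linear speed of each of brick_a, brick_b, brick_c below 0.01 m/s and x of brick_b in the frame of tray between -0.006 and 0.006 m and y of brick_b in the frame of tray between -0.056 and 0.114 m and z of brick_b in the frame of tray between 0.003 and 0.009 m and x of brick_c in the frame of tray between -0.006 and 0.006 m and y of brick_c in the frame of tray between -0.056 and 0.114 m and z of brick_c in the frame of tray between 0.003 and 0.009 m and y of any of brick_a, brick_b, brick_c in the frame of tray above 0.107 m and ((contact force between brick_a and brick_b above 1 N and contact force between brick_b and brick_c above 1 N) or (contact force between brick_a and brick_b above 1 N and contact force between brick_a and brick_c above 1 N) or contact force between each of brick_a, brick_b and brick_c above 1 N)); the robot touches nothing.
It fails at once if with the key on, the row is overtightened: two bricks press on one another with more than 55 N (horizontal distance between key and spindle below 0.004 m and z of key in the frame of tray below 0.046 m and angle between key's own z axis and vertical below 0.08 rad and (contact force between brick_a and brick_b above 55 N or contact force between any of brick_b, brick_a and brick_c above 55 N)).
It fails at once if a brick is dropped: not held and faster than 0.5 m/s (a fall of 13 mm) ((linear speed of brick_a above 0.5 m/s and contact force between brick_a and the fingers below 0.1 N) or (linear speed of brick_b above 0.5 m/s and contact force between brick_b and the fingers below 0.1 N) or (linear speed of brick_c above 0.5 m/s and contact force between brick_c and the fingers below 0.1 N)).
It fails at once if the big adapter or the plug is moved by more than 30 mm (distance of any of adapter, plug from where it was at the start of the episode above 0.03 m).
It also fails if it takes over 72 s, if anything falls off the work surface, if the arm or the gripper's body presses on something with over 40 N, if the wrist force passes 120 N, or if a joint passes its speed limit or range.

ROBOT

A 7-joint arm with a two-finger parallel gripper is mounted at the origin on the work surface. World frame = base frame: x ahead of the robot, y to its left, z up, the work surface at z = 0. Lengths are in m, angles in rad, forces in N, time in s.
With the tool pointing down it reaches from about 0.4 to 0.85 m from the base axis. Payload 4.4 kg.
Tool frame: the origin (TCP) lies midway between the tips of the shut fingers; the grasp point (between the pads) lies 19 mm behind it; z points along the fingers, y is the line along which they close (so a half turn about z gives the same grasp; the last joint's range is limited). The gripper opens to 94 mm and grips with 3 to 60 N. Pads are 16 mm wide; open, the fingers measure 119 mm over their backs; the gripper's body (75 mm by 177 mm) begins 78 mm behind the grasp point.
Start: joints at [1.149, 0.628, 0.038, 1.517, -0.027, 0.996, -0.02], TCP at [0.226, -0.609, 0.205] pointing down, gripper open.
Joint ranges: [-3.06, 3.06], [-0.37, 2.12], [-1.25, 1.32], [0.18, 2.47], [-1.1, 4.24], [0.23, 1.98], [-2.94, 2.94]. Speed limits (rad/s): [2.57, 2.57, 3.14, 3.14, 3.14, 3.14, 3.14].

INTERFACE

Orientations are given as a unit quaternion [w, x, y, z].
In Python, from plant import arm gives the robot as it stands.
- The arm moves only by the tool apply_moves, never from a script. Its argument "series" is a list of rows, each a list of 3 entries, a list of its own where there are three numbers: the shift along the tool's x, y, z in units of 0.1 m (1.0 is 0.1 m), then the turn, a rotation vector about the tool's x, y, z in units of 30 degrees (1.0 is 30 degrees), then the opening, from -1 (shut) to 1 (fully open). In form: [[[tx, ty, tz], [wx, wy, wz], claw], ...]. A call has exactly 8 rows; each row is the pose to reach, as a shift and turn from the pose commanded when the call began, along the tool's axes at that moment; what a row does not reach only later rows make up. A row lasts 1/12 s, in which the tool goes at most 41.7 mm and 7.16 degrees, less where a joint would pass 70% of its speed; a pose out of reach is approached as far as the arm can. A call with a number of a shift or a turn outside -1 to 1 is refused whole. A call with a gripper value outside its range is refused whole. The fingers move at their own pace and stop on an object; the grip force is fixed at half the most. Time passes only in rows, so rows that repeat a pose let the fingers close, or fill a call up. It gives the time, the measured TCP pose, the force, the opening and the grip force at its end, in the units of the state.
- arm.read_state(): the state, without advancing time (a new reading comes with each control period).
- arm.read_camera(name): name is "scene" or "top" or "wrist"; returns the picture (400x640x3 uint8, red, green, blue); there is no depth.
- arm.camera_info(name): a dict with "fov_y" (degrees; the focal length in pixels is half the picture's height over the tangent of half this angle, whatever the lens; pixels are square), "cx", "cy" (the principal point, pixels), "R" (3x3) and "t" (3): a world point X has camera coordinates R X + t; the wrist camera has in their place "T_tool_cam" (4x4, takes a point from camera to tool coordinates, whose origin is the TCP and whose axes are the flange's). Camera axes: x right, y down, z forward; pixel columns grow to the right and rows downward; lengths in m; the calibration is good to about 2 mm. A picture is of the moment at which its call begins: read the wrist's pose just before it. camera_info takes no time and is no camera call.
- arm.hand_in(): hands the job in; it is judged then, once.
The state is a dict: "clock": time; "qpos": joint angles; "joint_vel": joint speeds; "effort": joint torques, N m; "eef_pos": TCP position; "orientation": TCP orientation; "contact_force": force on the tool from outside, world axes, zero at the start; "moment": the same for the moment, N m; "grip_width": finger opening in m; "finger_force": force on a finger pad.
Only numpy, scipy, OpenCV 4.12 (cv2) and the standard library are available. Lean on these libraries where they do the work, as an engineer would, in place of code of your own. Each camera call takes 0.05 s, during which the arm holds its last target. There are 200 camera calls.

## Working session

There is one attempt and no reset: what is moved stays moved. The work goes in short steps, Python scripts to look and compute and a tool call to move; the robot and the scene stay as the last step left them, time stands still between calls to the robot, and variables do not carry over. Pictures are saved under pics/ and viewed, at most 10 in all, crops included, and the job is handed in when it is done.

Besides the shell and the picture viewer there is one more tool, called after "Request:" in YAML: its name, and indented under it one key for each argument. apply_moves: Moves the arm, as the interface text tells. Shifts and turns lie within -1 to 1; 1 stands for 0.1 m of shift or 30 degrees of turn. Its arguments: {"type":"object","properties":{"series":{"type":"array","items":{"type":"array"}}},"required":["series"]}

```bash
mkdir -p pics; ls; python3 - <<'E'
from plant import arm
import cv2, numpy as np
s=arm.read_state(); print(s)
for n in("top","scene"):
    im=arm.read_camera(n); cv2.imwrite(f"pics/{n}0.png",im[...,::-1]); print(n,arm.camera_info(n))
print(arm.camera_info("wrist"))
E
```

```text
pics
{'clock': 0.0, 'qpos': array([ 1.14922351,  0.62935286,  0.0384226 ,  1.5183266 , -0.02699556,
        0.99628497, -0.02003084]), 'joint_vel': array([ 5.42127852e-04, -2.19337230e-04,  3.64474067e-04, -8.73596859e-05,
       -2.66898274e-04, -1.05664302e-03,  7.70295338e-04]), 'effort': array([-9.48582056e-04, -5.49729645e+01,  1.14328936e+00, -1.86633933e+01,
       -5.22825297e-02,  2.38462456e-02,  1.77764655e-04]), 'eef_pos': array([ 0.2262167 , -0.60867562,  0.20456264]), 'orientation': array([-9.11076436e-04,  9.84220514e-01,  1.76943831e-01, -1.72077791e-04]), 'contact_force': array([-0.12406268, -0.34962235, -0.31593458]), 'moment': array([ 0.02912645, -0.04869027, -0.01339777]), 'finger_force': 0.0, 'grip_width': 0.09376733160779667}
top {'fov_y': 42.40730249567081, 'cx': 323.1138193535003, 'cy': 202.58674143274945, 'R': array([[ 0.02443535, -0.99970074,  0.00115901],
       [-0.98683889, -0.02430632, -0.15986933],
       [ 0.15984966,  0.0027627 , -0.98713751]]), 't': array([-0.020956  ,  0.4980841 ,  1.22806802])}
scene {'fov_y': 50.16791924262586, 'cx': 318.20773529983865, 'cy': 199.4317798366418, 'R': array([[-0.80578959,  0.59207454,  0.01228278],
       [ 0.29320223,  0.4168851 , -0.86037158],
       [-0.51452462, -0.68967713, -0.50951925]]), 't': array([ 0.39992772, -0.06962381,  1.18220617])}
{'fov_y': 68.39737351018962, 'cx': 318.8285326447342, 'cy': 198.04555535726334, 'T_tool_cam': array([[ 9.14834557e-04, -9.58515289e-01, -2.85039652e-01,
         8.13874264e-02],
       [ 9.99999489e-01,  9.99245910e-04, -1.50710233e-04,
         8.81304097e-04],
       [ 4.29282769e-04, -2.85039369e-01,  9.58515714e-01,
        -1.79895993e-01],
       [ 0.00000000e+00,  0.00000000e+00,  0.00000000e+00,
         1.00000000e+00]])}
```

View pics/top0.png

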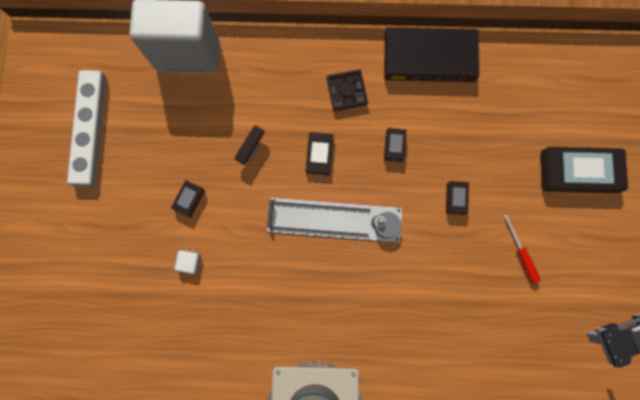

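View pics/scene0.png

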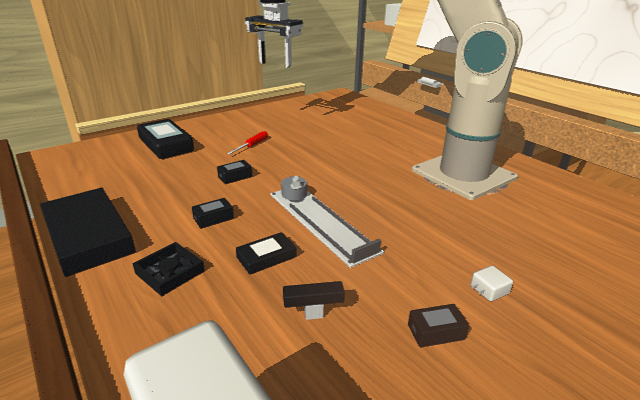

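The top view shows the bricks at about (188,199), (396,145) and (457,197). The adapter is at (320,153) with the white label, the key at (250,145), and the plug at (187,262). The tray is at (335,220), with its stop on the left and the cam at (387,224).

```bash
cat > h.py <<'E'
import numpy as np, cv2
from scipy.spatial.transform import Rotation as Rot
from plant import arm
def q2R(q): return Rot.from_quat([q[1],q[2],q[3],q[0]]).as_matrix()
def cam(n):
    """returns img(BGR), f, cx, cy, Rwc, origin"""
    i=arm.camera_info(n); s=arm.read_state()
    im=arm.read_camera(n)[...,::-1].copy()
    f=200/np.tan(np.radians(i["fov_y"]/2))
    if n=="wrist":
        T=np.eye(4);T[:3,:3]=q2R(s["orientation"]);T[:3,3]=s["eef_pos"]
        T=T@i["T_tool_cam"]; Rw,o=T[:3,:3],T[:3,3]
    else: Rw=i["R"].T; o=-Rw@i["t"]
    return im,(f,i["cx"],i["cy"],Rw,o)
def ray(c,uv,z):
    f,cx,cy,Rw,o=c; uv=np.atleast_2d(np.asarray(uv,float))
    d=np.c_[(uv[:,0]-cx)/f,(uv[:,1]-cy)/f,np.ones(len(uv))]@Rw.T
    return o+d*((z-o[2])/d[:,2])[:,None]
def proj(c,P):
    f,cx,cy,Rw,o=c; p=(np.atleast_2d(P)-o)@Rw
    return np.c_[p[:,0]/p[:,2]*f+cx,p[:,1]/p[:,2]*f+cy]
def rect(P):
    """min-area rectangle of world points (xy): centre, long side, short side (mm), yaw of the long axis (deg)"""
    (x,y),(a,b),t=cv2.minAreaRect((P[:,:2]*1000).astype(np.float32))
    if a<b: a,b,t=b,a,t+90
    return round(x,1),round(y,1),round(a,1),round(b,1),round((t+90)%180-90,1)
def blobs(c,mask,z,lo,hi):
    for k in cv2.findContours(mask.astype(np.uint8),cv2.RETR_EXTERNAL,cv2.CHAIN_APPROX_NONE)[0]:
        A=cv2.contourArea(k)
        if lo<A<hi:
            k=k[:,0]; print("px",k.mean(0).round(),"A",A,"rect",rect(ray(c,k,z)))
E
python3 - <<'E'
from h import *
im,c=cam("top"); hsv=cv2.cvtColor(im,cv2.COLOR_BGR2HSV).astype(int)
H,S,V=hsv[...,0],hsv[...,1],hsv[...,2]
print("cam o",c[4])
print("grey plates/white z=34"); blobs(c,(S<90)&(V>70),.034,60,9000)
print("dark z=34"); blobs(c,(V<60),.034,150,6000)
big=cv2.resize(im[120:280,160:480],None,fx=2.5,fy=2.5,interpolation=cv2.INTER_CUBIC); cv2.imwrite("pics/topcrop.png",big)
E
```

```text
cam o [ 0.29573458 -0.01223592  1.29192466]
grey plates/white z=34
px [315. 383.] A 2898.0 rect (78.5, 1.0, 216.6, 85.4, -88.6)
px [596. 331.] A 68.0 rect (205.8, -666.3, 48.1, 16.7, -65.9)
px [630. 321.] A 77.0 rect (229.4, -744.4, 62.8, 17.2, -63.6)
px [187. 262.] A 478.0 rect (347.3, 318.1, 57.9, 56.9, -8.2)
px [512. 231.] A 79.0 rect (440.5, -474.2, 86.9, 8.1, 22.9)
px [334. 220.] A 4491.5 rect (457.8, -37.5, 327.0, 87.3, 87.0)
px [459. 196.] A 241.5 rect (523.1, -343.7, 48.8, 32.3, -0.9)
px [186. 197.] A 238.5 rect (504.1, 331.4, 49.2, 33.9, -22.9)
px [588. 167.] A 1523.0 rect (604.8, -668.9, 128.5, 79.4, -88.6)
px [319. 152.] A 396.5 rect (628.1, 4.5, 58.6, 48.7, -3.4)
px [396. 143.] A 226.0 rect (657.2, -187.3, 49.7, 32.8, -0.0)
px [ 86. 129.] A 3196.5 rect (678.7, 594.5, 305.2, 73.6, 0.1)
px [181.  37.] A 5025.0 rect (930.9, 391.2, 237.7, 200.7, -88.6)
dark z=34
px [619. 344.] A 998.0 rect (179.9, -720.5, 94.2, 78.2, 23.1)
px [455. 198.] A 224.0 rect (519.3, -338.6, 77.0, 47.0, -1.1)
px [190. 200.] A 247.5 rect (499.9, 325.5, 74.3, 51.4, -23.8)
px [583. 170.] A 3454.5 rect (598.4, -656.6, 209.8, 110.6, -90.0)
px [322. 154.] A 292.5 rect (623.2, 3.6, 101.2, 55.9, -3.6)
px [394. 145.] A 178.5 rect (650.1, -186.0, 79.8, 45.9, -4.7)
px [250. 145.] A 350.5 rect (641.3, 178.8, 94.5, 29.4, -27.9)
px [345.  92.] A 975.0 rect (791.9, -62.2, 93.6, 84.9, 12.7)
px [431.  55.] A 4562.0 rect (895.3, -279.8, 240.4, 143.6, -89.7)
px [425.  21.] A 2883.5 rect (988.6, -260.9, 1128.5, 23.1, -89.9)
px [67. 12.] A 859.0 rect (988.5, 680.5, 335.9, 23.2, -89.8)
```

View pics/topcrop.png

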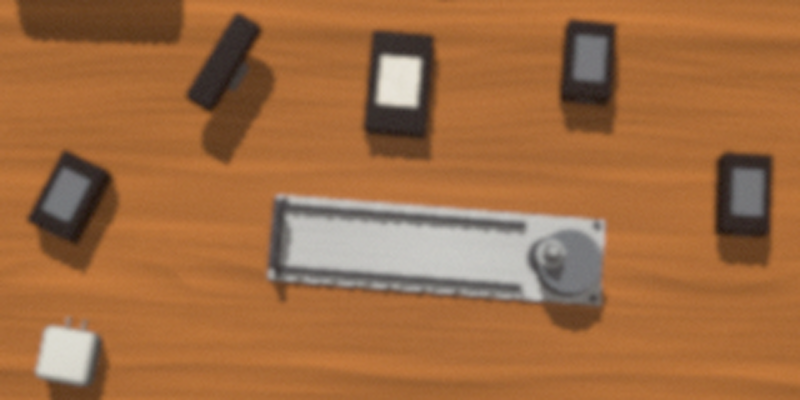

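Request:
apply_moves:
  series:
    - [[0.3,-0.15,-0.15],[0,0,0.2],1]
    - [[0.6,-0.3,-0.3],[0,0,0.4],1]
    - [[0.9,-0.42,-0.4],[0,0,0.6],1]
    - [[1,-0.47,-0.4],[0,0,0.68],1]
    - [[1,-0.47,-0.4],[0,0,0.68],1]
    - [[1,-0.47,-0.4],[0,0,0.68],1]
    - [[1,-0.47,-0.4],[0,0,0.68],1]
    - [[1,-0.47,-0.4],[0,0,0.68],1]

```text
clock: 0.82
eef_pos: [0.3017, -0.5315, 0.2449]
orientation: [-0.0, 1.0, -0.001, -0.001]
contact_force: [-0.9, -0.3, -0.8]
grip_width: 0.094
finger_force: 0.0
```

Request:
apply_moves:
  series:
    - [[0.3,-0.3,0],[0,0,0],1]
    - [[0.6,-0.6,0],[0,0,0],1]
    - [[0.9,-0.9,0],[0,0,0],1]
    - [[1,-1,0],[0,0,0],1]
    - [[1,-1,0],[0,0,0],1]
    - [[1,-1,0],[0,0,0],1]
    - [[1,-1,0],[0,0,0],1]
    - [[1,-1,0],[0,0,0],1]

```text
clock: 1.48
eef_pos: [0.4017, -0.4326, 0.2454]
orientation: [0.0, 1.0, -0.002, -0.001]
contact_force: [-0.3, -0.4, 0.5]
grip_width: 0.0938
finger_force: 0.0
```

Request:
apply_moves:
  series:
    - [[0.3,-0.3,0],[0,0,0],1]
    - [[0.6,-0.6,0],[0,0,0],1]
    - [[0.9,-0.9,0],[0,0,0],1]
    - [[1,-1,0],[0,0,0],1]
    - [[1,-1,0],[0,0,0],1]
    - [[1,-1,0],[0,0,0],1]
    - [[1,-1,0],[0,0,0],1]
    - [[1,-1,0],[0,0,0],1]

```text
clock: 2.15
eef_pos: [0.5019, -0.3331, 0.2456]
orientation: [0.001, 1.0, -0.002, -0.0]
contact_force: [0.5, -1.1, 0.2]
grip_width: 0.0945
finger_force: 0.0
```

```bash
python3 - <<'E'
from h import *
s=arm.read_state(); print(s["clock"],s["eef_pos"],s["orientation"])
im,c=cam("wrist"); cv2.imwrite("pics/w1.png",im); hsv=cv2.cvtColor(im,cv2.COLOR_BGR2HSV).astype(int)
S,V=hsv[...,1],hsv[...,2]
print("grey"); blobs(c,(S<90)&(V>70),.034,150,40000)
print("dark"); blobs(c,(V<60),.034,500,40000)
E
```

```text
2.15 [ 0.50185078 -0.33307386  0.24555057] [ 6.05747163e-04  9.99996976e-01 -2.33739300e-03 -4.67340610e-04]
grey
px [187. 392.] A 210.0 rect (121.2, -104.0, 38.6, 29.7, -3.1)
px [319. 334.] A 7642.0 rect (239.3, -334.4, 584.7, 44.8, 89.7)
px [600. 306.] A 1916.0 rect (287.4, -777.8, 204.8, 36.4, 57.4)
px [ 36. 304.] A 1422.5 rect (296.4, 110.2, 195.5, 29.4, -55.5)
px [434. 278.] A 1762.5 rect (343.3, -499.4, 194.4, 45.0, 37.1)
px [419. 210.] A 252.0 rect (446.7, -476.4, 86.6, 8.1, 22.7)
px [120. 207.] A 12993.0 rect (396.2, -63.0, 328.2, 226.1, 87.0)
px [327. 159.] A 737.0 rect (520.6, -345.4, 46.6, 30.6, -3.0)
px [588.  96.] A 6430.5 rect (599.0, -676.7, 127.7, 79.7, 89.8)
px [48. 74.] A 1498.5 rect (626.3, -1.7, 52.2, 42.7, -3.7)
px [197.  49.] A 1015.5 rect (654.0, -188.3, 46.6, 30.6, -4.0)
dark
px [345. 333.] A 32484.0 rect (258.8, -335.8, 1113.9, 314.7, 89.7)
px [  7. 199.] A 527.0 rect (467.3, 93.1, 70.6, 28.2, -17.4)
px [327. 158.] A 2019.0 rect (521.1, -346.0, 79.4, 47.9, -2.2)
px [567.  98.] A 6870.0 rect (598.0, -651.3, 207.6, 110.8, 89.8)
px [56. 74.] A 5346.5 rect (624.8, -12.7, 102.0, 77.8, -3.4)
px [201.  51.] A 3257.5 rect (651.7, -194.1, 79.8, 57.8, -5.4)
```

View pics/w1.png

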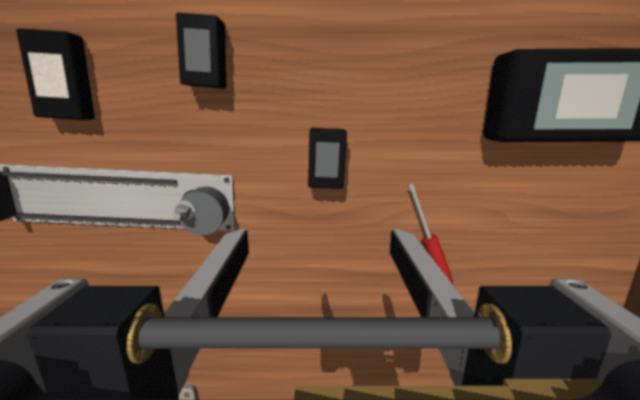

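The wrist view shows brick C at (327,159) and brick B at (200,50), with the tray and cam at lower left. Plate sizes and both cameras agree. Now grasping C.

Request:
apply_moves:
  series:
    - [[0.1,0.06,0.35],[0,0,0.05],1]
    - [[0.19,0.125,0.7],[0,0,0.09],1]
    - [[0.19,0.125,1],[0,0,0.09],1]
    - [[0.19,0.125,1],[0,0,0.09],1]
    - [[0.19,0.125,1],[0,0,0.09],1]
    - [[0.19,0.125,1],[0,0,0.09],1]
    - [[0.19,0.125,1],[0,0,0.09],1]
    - [[0.19,0.125,1],[0,0,0.09],1]

```text
clock: 2.87
eef_pos: [0.5238, -0.3439, 0.1478]
orientation: [0.001, 1.0, -0.024, 0.002]
contact_force: [0.4, -0.3, 0.7]
grip_width: 0.0937
finger_force: 0.0
```

```bash
python3 - <<'E'
from h import *
s=arm.read_state(); print(s["clock"],s["eef_pos"])
im,c=cam("wrist"); hsv=cv2.cvtColor(im,cv2.COLOR_BGR2HSV).astype(int)
S,V=hsv[...,1],hsv[...,2]
print("grey"); blobs(c,(S<90)&(V>70),.034,1000,40000)
E
```

```text
2.8667 [ 0.52381416 -0.3439004   0.14780063]
grey
px [322. 333.] A 7645.0 rect (348.4, -341.7, 431.6, 33.4, 87.2)
px [601. 308.] A 2015.5 rect (366.5, -668.7, 153.0, 34.0, 55.8)
px [ 32. 295.] A 1627.5 rect (419.6, 1.8, 144.8, 55.3, -57.8)
px [434. 268.] A 2324.0 rect (424.5, -469.3, 141.2, 44.5, 25.7)
px [108. 248.] A 13307.0 rect (468.6, -124.5, 253.0, 131.0, 71.0)
px [319. 196.] A 1196.5 rect (520.4, -345.1, 45.8, 30.2, -1.9)
px [619. 106.] A 3429.0 rect (598.2, -640.6, 80.9, 48.2, 0.0)
px [141.  64.] A 1728.0 rect (653.9, -188.1, 46.2, 30.3, -4.0)
```

Request:
apply_moves:
  series:
    - [[0,0,0.35],[0,0,0],1]
    - [[0,0,0.7],[0,0,0],1]
    - [[0,0,0.9],[0,0,0],1]
    - [[0,0,0.9],[0,0,0],1]
    - [[0,0,0.9],[0,0,0],1]
    - [[0,0,0.9],[0,0,0],1]
    - [[0,0,0.9],[0,0,0],1]
    - [[0,0,0.9],[0,0,0],1]

```text
clock: 3.58
eef_pos: [0.5241, -0.3437, 0.0574]
orientation: [0.001, 1.0, -0.024, 0.001]
contact_force: [0.2, 0.2, 0.0]
grip_width: 0.0938
finger_force: 0.0
```

Request:
apply_moves:
  series:
    - [[0,0,0.2],[0,0,0],1]
    - [[0,0,0.44],[0,0,0],1]
    - [[0,0,0.44],[0,0,0],1]
    - [[0,0,0.44],[0,0,0],-1]
    - [[0,0,0.44],[0,0,0],-1]
    - [[0,0,0.44],[0,0,0],-1]
    - [[0,0,0.44],[0,0,0],-1]
    - [[0,0,0.44],[0,0,0],-1]

```text
clock: 4.25
eef_pos: [0.5235, -0.3434, 0.0126]
orientation: [0.0, 1.0, -0.024, 0.001]
contact_force: [0.5, -0.0, 0.5]
grip_width: 0.0637
finger_force: 0.0
```

Request:
apply_moves:
  series:
    - [[0,0,0],[0,0,0],-1]
    - [[0,0,0],[0,0,0],-1]
    - [[0,0,0],[0,0,0],-1]
    - [[0,0,0],[0,0,0],-1]
    - [[0,0,0],[0,0,0],-1]
    - [[0,0,-0.2],[0,0,0],-1]
    - [[0,0,-0.5],[0,0,0],-1]
    - [[0,0,-0.8],[0,0,0],-1]

```text
clock: 4.92
eef_pos: [0.5212, -0.3416, 0.0905]
orientation: [-0.001, 1.0, -0.024, -0.002]
contact_force: [0.4, -0.1, -2.3]
grip_width: 0.0498
finger_force: 30.0
```

Request:
apply_moves:
  series:
    - [[-0.05,-0.15,-0.1],[0,0,-0.15],-1]
    - [[-0.1,-0.3,-0.2],[0,0,-0.3],-1]
    - [[-0.2,-0.5,-0.3],[0,0,-0.5],-1]
    - [[-0.3,-0.7,-0.4],[0,0,-0.7],-1]
    - [[-0.4,-0.9,-0.5],[0,0,-0.9],-1]
    - [[-0.4,-0.9,-0.5],[0,0,-1],-1]
    - [[-0.4,-0.9,-0.5],[0,0,-1],-1]
    - [[-0.4,-0.9,-0.5],[0,0,-1],-1]

```text
clock: 5.58
eef_pos: [0.4868, -0.2513, 0.1411]
orientation: [-0.0, 0.972, 0.235, -0.0]
contact_force: [-0.8, 0.2, -4.3]
grip_width: 0.0501
finger_force: 30.0
```

Request:
apply_moves:
  series:
    - [[0,-0.15,-0.1],[0,0,-0.2],-1]
    - [[0,-0.3,-0.2],[0,0,-0.4],-1]
    - [[0,-0.5,-0.3],[0,0,-0.6],-1]
    - [[0,-0.67,-0.4],[0,0,-0.8],-1]
    - [[0,-0.67,-0.5],[0,0,-1],-1]
    - [[0,-0.67,-0.5],[0,0,-1],-1]
    - [[0,-0.67,-0.5],[0,0,-1],-1]
    - [[0,-0.67,-0.5],[0,0,-1],-1]

```text
clock: 6.25
eef_pos: [0.4563, -0.1927, 0.1907]
orientation: [-0.0, 0.879, 0.477, -0.0]
contact_force: [0.3, -0.1, -3.5]
grip_width: 0.0499
finger_force: 30.0
```

Request:
apply_moves:
  series:
    - [[0.1,-0.06,0],[0,0,-0.2],-1]
    - [[0.2,-0.12,0],[0,0,-0.4],-1]
    - [[0.3,-0.18,0],[0,0,-0.6],-1]
    - [[0.38,-0.24,0],[0,0,-0.8],-1]
    - [[0.38,-0.24,0],[0,0,-1],-1]
    - [[0.38,-0.24,0],[0,0,-1],-1]
    - [[0.38,-0.24,0],[0,0,-1],-1]
    - [[0.38,-0.24,0],[0,0,-1],-1]

```text
clock: 6.92
eef_pos: [0.4566, -0.1475, 0.191]
orientation: [-0.0, 0.725, 0.688, -0.0]
contact_force: [-0.1, -0.9, -3.5]
grip_width: 0.0496
finger_force: 30.0
```

```bash
python3 - <<'E'
from h import *
s=arm.read_state(); print(s["clock"],s["eef_pos"],s["grip_width"])
im,c=cam("wrist"); cv2.imwrite("pics/w2.png",im); np.savez("w2.npz",im=im,Rw=c[3],o=c[4])
E
```

```text
6.9167 [ 0.45664487 -0.1474769   0.19095371] 0.04961983073329971
```

View pics/w2.png

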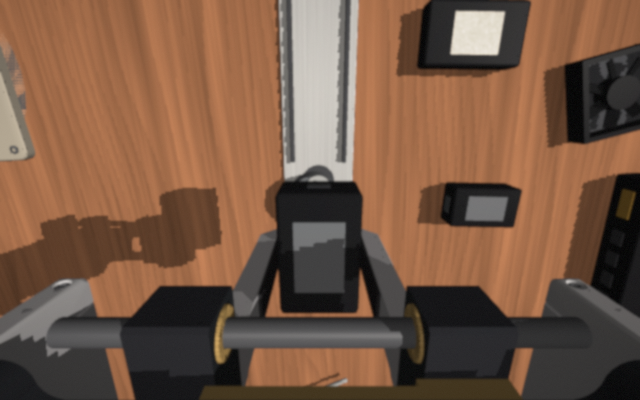

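The wrist view shows brick C held at (320,240). The tray channel runs straight ahead at x≈318, with the stop out of frame. I'll move forward along the tray to see it.

Request:
apply_moves:
  series:
    - [[0.3,0,0],[0,0,0],-1]
    - [[0.6,0,0],[0,0,0],-1]
    - [[0.9,0,0],[0,0,0],-1]
    - [[1,0,0],[0,0,0],-1]
    - [[1,0,0],[0,0,0],-1]
    - [[1,0,0],[0,0,0],-1]
    - [[1,0,0],[0,0,0],-1]
    - [[1,0,0],[0,0,0],-1]

```text
clock: 7.63
eef_pos: [0.4614, -0.0485, 0.1914]
orientation: [0.0, 0.725, 0.689, -0.0]
contact_force: [0.5, -0.7, -4.0]
grip_width: 0.0496
finger_force: 30.0
```

```bash
python3 - <<'E'
from h import *
s=arm.read_state(); print(s["clock"],s["eef_pos"],s["orientation"])
im,c=cam("wrist"); np.savez("w3.npz",im=im,Rw=c[3],o=c[4])
hsv=cv2.cvtColor(im,cv2.COLOR_BGR2HSV).astype(int); S,V=hsv[...,1],hsv[...,2]
print("brick plate z?"); blobs(c,(S<90)&(V>70)&(np.arange(400)[:,None]>200),s["eef_pos"][2]+.022,1000,9000)
m=((S<60)&(V>90))
for r in range(60,171,20):
    k=np.where(m[r,240:400])[0]+240
    L,Rr=ray(c,[[k[0],r],[k[-1]+1,r]],.006)
    print(r,k[0],k[-1],L[:2].round(4),Rr[:2].round(4),"w",np.linalg.norm(L-Rr).round(4))
cv2.imwrite("pics/w3.png",cv2.resize(im[0:240,200:440],None,fx=2.5,fy=2.5))
E
```

```text
7.6333 [ 0.46144523 -0.0485039   0.19136951] [ 2.03750952e-04  7.24731424e-01  6.89031335e-01 -3.75718423e-04]
brick plate z?
px [316. 339.] A 3823.0 rect (453.1, -108.6, 117.6, 34.2, -11.6)
px [601. 303.] A 1215.5 rect (636.9, -91.2, 77.4, 9.7, -36.4)
px [ 62. 324.] A 5068.0 rect (287.1, -86.2, 83.3, 55.8, 5.6)
px [254. 274.] A 1608.5 rect (418.4, -59.2, 63.6, 16.6, 70.3)
px [384. 272.] A 1571.0 rect (500.4, -62.5, 64.7, 14.4, -72.9)
px [320. 235.] A 1145.5 rect (460.5, -36.4, 30.6, 17.7, -1.8)
px [ 23. 218.] A 1626.5 rect (292.4, -18.2, 33.5, 22.6, -2.8)
60 281 356 [0.4238 0.0903] [0.51   0.0861] w 0.0863
80 281 355 [0.422  0.0692] [0.5086 0.0649] w 0.0867
100 282 355 [0.4212 0.0473] [0.5083 0.043 ] w 0.0872
120 283 354 [0.4205 0.0245] [0.5068 0.0202] w 0.0864
140 283 353 [0.4185 0.0009] [ 0.5052 -0.0034] w 0.0868
160 284 353 [ 0.4177 -0.0236] [ 0.5048 -0.028 ] w 0.0873
```

View pics/w3.png

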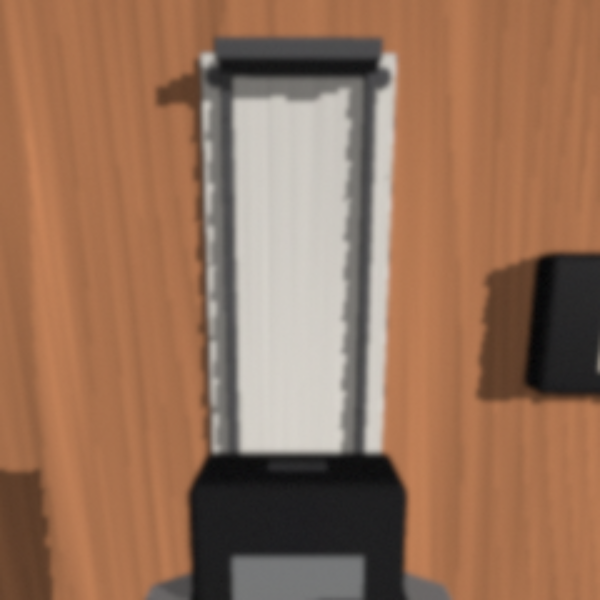

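```bash
python3 - <<'E'
from h import *
d=np.load("w3.npz"); i=arm.camera_info("wrist"); c=(200/np.tan(np.radians(i["fov_y"]/2)),i["cx"],i["cy"],d["Rw"],d["o"])
im=d["im"].astype(int); 
print("col 319 V rows 10-36",im[10:37,319].max(1)); print("rows 175-230",im[175:230,330].max(1))
a=np.radians(87.16); u=np.array([np.cos(a),np.sin(a),0])
for n,p,z in(("stop bot",(318.8,29.2),.006),("stop top",(318.8,22.8),.036),("brick bot",(319,182),.1794),("brick top",(319,196.8),.2134)):
    P=ray(c,p,z)[0]; print(n,P.round(4),"along",(P@u).round(4))
tcp=np.array([.46144,-.0485,0]); print("tcp along",tcp@u)
im,c=cam("top")
E
```

```text
col 319 V rows 10-36 [173 172 171 164 142 109  86  79  78  78  78  77  67  50  32  25  23  23
  25  37  62  92 111 116 117 117 117]
rows 175-230 [212 212 211 211 201 168 114  59  26  26  32  36  33  24  19  18  16  17
  23  25  29  33  30  30  33  32  29  32  33  32  30  29  32  32  33  32
  33  33  30  31  32  34  32  32  31  35  53  82 106 117 119 121 121 121
 121]
stop bot [0.4682 0.1194 0.006 ] along 0.1424
stop top [0.4682 0.118  0.036 ] along 0.1411
brick bot [ 0.4619 -0.0125  0.1794] along 0.0104
brick top [ 0.4619 -0.0128  0.2134] along 0.0101
tcp along -0.02557743828361169
```

Request:
apply_moves:
  series:
    - [[0.3,0,0.2],[0,0,0],-1]
    - [[0.6,0,0.4],[0,0,0],-1]
    - [[0.9,0,0.6],[0,0,0],-1]
    - [[1,0,0.8],[0,0,0],-1]
    - [[1,0,0.8],[0,0,0],-1]
    - [[1,0,0.8],[0,0,0],-1]
    - [[1,0,0.8],[0,0,0],-1]
    - [[1,0,0.8],[0,0,0],-1]

```text
clock: 8.4
eef_pos: [0.4672, 0.0515, 0.1124]
orientation: [0.001, 0.725, 0.689, 0.0]
contact_force: [0.2, -1.1, -3.0]
grip_width: 0.0499
finger_force: 30.0
```

Request:
apply_moves:
  series:
    - [[0.14,0,0.1],[0,0,0],-1]
    - [[0.28,-0.01,0.3],[0,0,0],-1]
    - [[0.28,-0.01,0.5],[0,0,0],-1]
    - [[0.28,-0.01,0.6],[0,0,0],-1]
    - [[0.28,-0.01,0.6],[0,0,0],-1]
    - [[0.28,-0.01,0.6],[0,0,0],-1]
    - [[0.28,-0.01,0.6],[0,0,0],-1]
    - [[0.28,-0.01,0.6],[0,0,0],-1]

```text
clock: 9.07
eef_pos: [0.4677, 0.0807, 0.0526]
orientation: [0.001, 0.724, 0.69, 0.001]
contact_force: [-0.0, -0.5, -3.6]
grip_width: 0.0502
finger_force: 30.0
```

```bash
python3 - <<'E'
from h import *
s=arm.read_state(); print(s["clock"],s["eef_pos"],s["orientation"])
a=np.radians(87.16); print("along",s["eef_pos"]@[np.cos(a),np.sin(a),0],"line x",.4640+.0496*(s["eef_pos"][1]-.0312))
im,c=cam("wrist")
cv2.imwrite("pics/w4.png",cv2.resize(im[0:240,200:440],None,fx=2.5,fy=2.5))
E
```

```text
9.0667 [0.46772846 0.08072167 0.05264127] [6.97893008e-04 7.24095948e-01 6.89698156e-01 1.01201148e-03]
along 0.10379709856580008 line x 0.4664562750013242
```

View pics/w4.png

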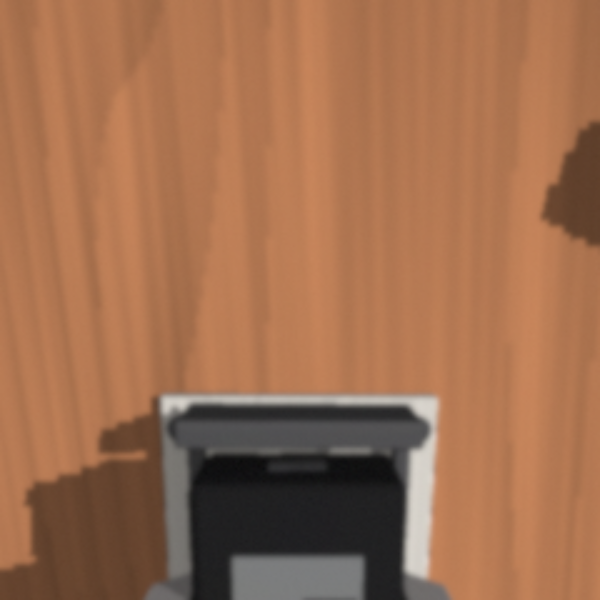

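The held brick is centred on the stop, with the front edge at crop y≈457 and the stop's inner edge at ≈447, so about 2–3 mm of gap. Lowering.

Request:
apply_moves:
  series:
    - [[0,0,0.15],[0,0,0],-1]
    - [[0,0,0.25],[0,0,0],-1]
    - [[0,0,0.3],[0,0,0],-1]
    - [[0,0,0.33],[0,0,0],-1]
    - [[0,0,0.34],[0,0,0],-1]
    - [[0,0,0.34],[0,0,0],-1]
    - [[0,0,0.34],[0,0,0],-1]
    - [[0,0,0.34],[0,0,0],-1]

```text
clock: 9.78
eef_pos: [0.469, 0.0808, 0.0218]
orientation: [0.002, 0.724, 0.69, 0.002]
contact_force: [-4.9, -1.5, 37.8]
grip_width: 0.0497
finger_force: 30.0
```

```bash
python3 - <<'E'
from h import *
s=arm.read_state(); print(s["clock"],s["eef_pos"],s["orientation"],s["contact_force"],s["moment"])
im,c=cam("wrist"); sc,c2=cam("scene")
P=proj(c2,[[.468,.08,.03]])[0].astype(int); print(P)
a=cv2.resize(im[120:320,220:420],(400,400),interpolation=cv2.INTER_CUBIC); b=cv2.resize(sc[P[1]-50:P[1]+50,P[0]-50:P[0]+50],(400,400),interpolation=cv2.INTER_CUBIC)
cv2.imwrite("pics/w5.png",np.hstack([a,b]))
E
```

```text
9.7833 [0.46903324 0.08084013 0.021765  ] [0.00234935 0.72396959 0.68982464 0.00211821] [-4.88955045 -1.52920192 37.75551678] [-4.93951308e-01  1.23628879e+00  1.11701336e-03]
[352 236]
```

View pics/w5.png

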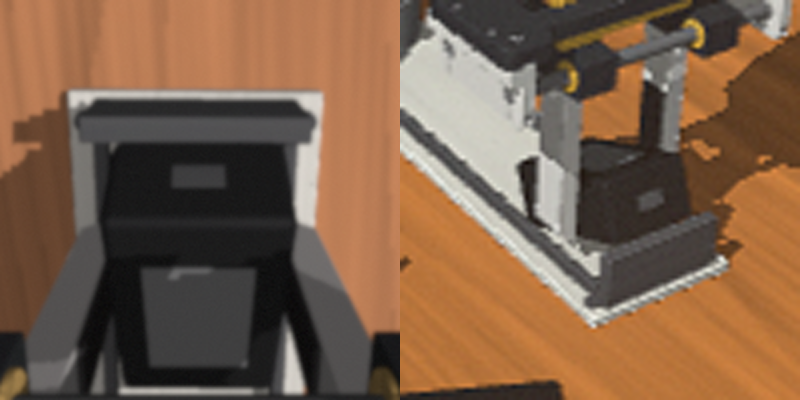

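Request:
apply_moves:
  series:
    - [[0,0,-0.03],[0,0,0],-1]
    - [[0,0,-0.03],[0,0,0],-1]
    - [[0,0,-0.03],[0,0,0],-1]
    - [[0,0,-0.03],[0,0,0],-1]
    - [[0,0,-0.03],[0,0,0],-1]
    - [[0,0,-0.03],[0,0,0],-1]
    - [[0,0,-0.03],[0,0,0],-1]
    - [[0,0,-0.03],[0,0,0],-1]

```text
clock: 10.55
eef_pos: [0.4682, 0.0812, 0.022]
orientation: [0.001, 0.724, 0.69, 0.001]
contact_force: [-2.2, -0.5, 16.7]
grip_width: 0.0499
finger_force: 30.0
```

```bash
python3 - <<'E'
from h import *
s=arm.read_state(); print(s["clock"],s["eef_pos"],s["orientation"],s["contact_force"],s["moment"])
i=arm.camera_info("wrist");d=np.load("w3.npz"); c=(200/np.tan(np.radians(i["fov_y"]/2)),i["cx"],i["cy"],d["Rw"],d["o"])
for z in(.2034,.2134,.2234): P=ray(c,[[276.8,197],[362,197]],z); print(z,np.linalg.norm(P[0]-P[1]))
for z in(.17,.1794,.19): P=ray(c,[[282.8,182],[355.2,182]],z); print(z,np.linalg.norm(P[0]-P[1]))
E
```

```text
10.55 [0.46815816 0.08122149 0.02199277] [0.00103211 0.72373415 0.6900769  0.00130008] [-2.19006338 -0.47446774 16.73538702] [-0.14133549  0.24148593  0.028271  ]
0.2034 0.050630836964825884
0.2134 0.047613414967846004
0.2234 0.04459599297086606
0.17 0.05081789529748667
0.1794 0.04844364057015784
0.19 0.045766289494659454
```

Request:
apply_moves:
  series:
    - [[0,0,-0.01],[0,0,0],1]
    - [[0,0,-0.01],[0,0,0],1]
    - [[0,0,-0.01],[0,0,0],1]
    - [[0,0,-0.01],[0,0,0],1]
    - [[0,0,-0.2],[0,0,0],1]
    - [[0,0,-0.5],[0,0,0],1]
    - [[0,0,-0.8],[0,0,0],1]
    - [[0,0,-1],[0,0,0],1]

```text
clock: 11.22
eef_pos: [0.467, 0.0814, 0.1223]
orientation: [0.0, 0.724, 0.69, 0.001]
contact_force: [0.3, 0.0, -0.2]
grip_width: 0.0938
finger_force: 0.0
```

```bash
python3 - <<'E'
from h import *
s=arm.read_state(); print(s["clock"],s["eef_pos"],s["orientation"],s["contact_force"])
im,c=cam("wrist"); hsv=cv2.cvtColor(im,cv2.COLOR_BGR2HSV).astype(int); S,V=hsv[...,1],hsv[...,2]
blobs(c,(S<90)&(V>70),.04,500,9000)
blobs(c,(V<60)&(np.arange(400)[:,None]<320),.04,2000,29000)
E
```

```text
11.2167 [0.4669718  0.08137284 0.12226447] [1.98304904e-04 7.23596269e-01 6.90223214e-01 5.61711590e-04] [ 0.29743676  0.0093024  -0.15414009]
px [305. 345.] A 8803.0 rect (444.0, -106.0, 366.2, 104.7, -3.5)
px [602. 303.] A 1146.5 rect (757.4, -42.5, 126.8, 15.8, -36.3)
px [ 33. 306.] A 2214.0 rect (158.4, -11.3, 135.9, 55.3, 37.3)
px [452. 269.] A 3606.0 rect (585.3, -2.8, 118.8, 86.6, -11.5)
px [206. 274.] A 1914.0 rect (350.6, 8.8, 132.2, 25.6, 48.5)
px [320. 217.] A 1163.0 rect (465.9, 65.3, 36.3, 32.0, 87.3)
px [322. 228.] A 7828.0 rect (463.9, 43.4, 178.4, 77.6, 86.9)
px [612. 282.] A 2096.5 rect (766.2, -12.5, 104.0, 52.0, -30.6)
px [351. 293.] A 12914.5 rect (465.7, 4.2, 603.1, 104.6, -2.7)
px [316. 204.] A 4921.0 rect (464.7, 78.5, 82.6, 58.0, 85.9)
px [519.  84.] A 5805.0 rect (639.9, 174.5, 109.6, 42.5, -28.2)
```

Request:
apply_moves:
  series:
    - [[-0.2,0.2,0],[0,0,0.2],1]
    - [[-0.4,0.4,0],[0,0,0.4],1]
    - [[-0.6,0.6,0],[0,0,0.6],1]
    - [[-0.8,0.8,0],[0,0,0.8],1]
    - [[-0.91,0.95,0],[0,0,1],1]
    - [[-0.91,0.95,0],[0,0,1],1]
    - [[-0.91,0.95,0],[0,0,1],1]
    - [[-0.91,0.95,0],[0,0,1],1]

```text
clock: 11.93
eef_pos: [0.5558, -0.0132, 0.1198]
orientation: [-0.001, 0.877, 0.481, -0.001]
contact_force: [-0.8, -0.1, -1.1]
grip_width: 0.0937
finger_force: 0.0
```

Request:
apply_moves:
  series:
    - [[-0.1,0.2,0],[0,0,0.2],1]
    - [[-0.2,0.4,0],[0,0,0.4],1]
    - [[-0.3,0.6,0],[0,0,0.6],1]
    - [[-0.4,0.8,0],[0,0,0.8],1]
    - [[-0.47,1,0],[0,0,1],1]
    - [[-0.47,1,0],[0,0,1],1]
    - [[-0.47,1,0],[0,0,1],1]
    - [[-0.47,1,0],[0,0,1],1]

```text
clock: 12.6
eef_pos: [0.6148, -0.1056, 0.1201]
orientation: [-0.001, 0.971, 0.238, -0.001]
contact_force: [-0.3, 0.1, 1.1]
grip_width: 0.0939
finger_force: 0.0
```

Request:
apply_moves:
  series:
    - [[0,0.2,0],[0,0,0.2],1]
    - [[0,0.4,0],[0,0,0.4],1]
    - [[0,0.6,0],[0,0,0.6],1]
    - [[0,0.8,0],[0,0,0.8],1]
    - [[0,0.88,0],[0,0,1],1]
    - [[0,0.88,0],[0,0,1],1]
    - [[0,0.88,0],[0,0,1],1]
    - [[0,0.88,0],[0,0,1],1]

```text
clock: 13.27
eef_pos: [0.6557, -0.1835, 0.1203]
orientation: [-0.001, 1.0, -0.021, -0.001]
contact_force: [-0.3, 0.5, -0.1]
grip_width: 0.0939
finger_force: 0.0
```

```bash
cat >> h.py <<'E'
def look(z=.034,lo=800,hi=9000,v=70,rmax=270):
    s=arm.read_state(); q=s["orientation"]
    print(round(s["clock"],2),s["eef_pos"].round(4),"yaw",np.degrees(2*np.arctan2(q[2],q[1])).round(2),"F",s["contact_force"].round(1))
    im,c=cam("wrist"); hsv=cv2.cvtColor(im,cv2.COLOR_BGR2HSV).astype(int); S,V=hsv[...,1],hsv[...,2]
    blobs(c,(S<90)&(V>v)&(np.arange(400)[:,None]<rmax),z,lo,hi); return im,c
E
python3 -c "
from h import *
look()"
```

```text
13.27 [ 0.6557 -0.1835  0.1203] yaw -2.41 F [-0.3  0.5 -0.1]
px [133. 232.] A 2014.5 rect (629.6, -1.1, 52.1, 42.1, -3.6)
px [323. 202.] A 1446.0 rect (653.5, -189.0, 46.8, 30.6, -4.5)
```

Request:
apply_moves:
  series:
    - [[-0.02,0.05,0.3],[0,0,0.06],1]
    - [[-0.02,0.05,0.6],[0,0,0.06],1]
    - [[-0.02,0.05,0.9],[0,0,0.06],1]
    - [[-0.02,0.05,1],[0,0,0.06],1]
    - [[-0.02,0.05,1],[0,0,0.06],0.2]
    - [[-0.02,0.05,1],[0,0,0.06],0.2]
    - [[-0.02,0.05,1],[0,0,0.06],0.2]
    - [[-0.02,0.05,1],[0,0,0.06],0.2]

```text
clock: 13.98
eef_pos: [0.6556, -0.1913, 0.0227]
orientation: [0.0, 0.999, -0.039, 0.002]
contact_force: [0.5, 0.0, 0.5]
grip_width: 0.0707
finger_force: 0.0
```

Request:
apply_moves:
  series:
    - [[0,0,0.08],[0,0,0],-1]
    - [[0,0,0.08],[0,0,0],-1]
    - [[0,0,0.08],[0,0,0],-1]
    - [[0,0,0.08],[0,0,0],-1]
    - [[0,0,0.08],[0,0,0],-1]
    - [[0,0,0.08],[0,0,0],-1]
    - [[0,0,0.08],[0,0,0],-1]
    - [[0,0,0.08],[0,0,0],-1]

```text
clock: 14.65
eef_pos: [0.6539, -0.191, 0.0124]
orientation: [0.0, 0.999, -0.039, -0.0]
contact_force: [-0.1, 1.6, -1.2]
grip_width: 0.0501
finger_force: 30.0
```

Request:
apply_moves:
  series:
    - [[0,0,-0.1],[0,0,0],-1]
    - [[0,0,-0.3],[0,0,0],-1]
    - [[-0.1,-0.1,-0.5],[0,0,-0.2],-1]
    - [[-0.25,-0.2,-0.7],[0,0,-0.4],-1]
    - [[-0.45,-0.4,-0.9],[0,0,-0.6],-1]
    - [[-0.64,-0.55,-0.9],[0,0,-0.8],-1]
    - [[-0.64,-0.55,-0.9],[0,0,-1],-1]
    - [[-0.64,-0.55,-0.9],[0,0,-1],-1]

```text
clock: 15.32
eef_pos: [0.5941, -0.1304, 0.1039]
orientation: [0.0, 0.975, 0.222, 0.0]
contact_force: [1.1, -0.4, -2.5]
grip_width: 0.0497
finger_force: 30.0
```

Request:
apply_moves:
  series:
    - [[-0.07,-0.2,0],[0,0,-0.2],-1]
    - [[-0.14,-0.4,0],[0,0,-0.4],-1]
    - [[-0.21,-0.6,0],[0,0,-0.6],-1]
    - [[-0.28,-0.8,0],[0,0,-0.8],-1]
    - [[-0.33,-0.93,0],[0,0,-1],-1]
    - [[-0.33,-0.93,0],[0,0,-1],-1]
    - [[-0.33,-0.93,0],[0,0,-1],-1]
    - [[-0.33,-0.93,0],[0,0,-1],-1]

```text
clock: 15.98
eef_pos: [0.5264, -0.0631, 0.1027]
orientation: [0.001, 0.886, 0.463, 0.001]
contact_force: [-0.8, -0.9, -3.2]
grip_width: 0.0494
finger_force: 30.0
```

Request:
apply_moves:
  series:
    - [[0,-0.2,0],[0,0,-0.2],-1]
    - [[0,-0.4,0],[0,0,-0.4],-1]
    - [[0,-0.6,0],[0,0,-0.6],-1]
    - [[0,-0.73,0],[0,0,-0.8],-1]
    - [[0,-0.73,0],[0,0,-1],-1]
    - [[0,-0.73,0],[0,0,-1],-1]
    - [[0,-0.73,0],[0,0,-1],-1]
    - [[0,-0.73,0],[0,0,-1],-1]

```text
clock: 16.65
eef_pos: [0.4659, -0.021, 0.1025]
orientation: [0.001, 0.736, 0.677, 0.0]
contact_force: [-0.2, -0.6, -2.4]
grip_width: 0.0497
finger_force: 30.0
```

```bash
python3 - <<'E'
from h import *
im,c=look(z=.04,rmax=320,lo=500); np.savez("w6.npz",im=im,Rw=c[3],o=c[4])
cv2.imwrite("pics/w6.png",cv2.resize(im[60:360,170:470],(600,600),interpolation=cv2.INTER_CUBIC))
E
```

```text
16.65 [ 0.4659 -0.021   0.1025] yaw 85.16 F [-0.2 -0.6 -2.4]
px [580. 300.] A 1131.0 rect (721.9, -134.5, 98.1, 42.3, -7.7)
px [ 56. 304.] A 2355.0 rect (194.2, -91.3, 100.4, 43.4, 2.3)
px [384. 273.] A 1621.0 rect (522.2, -88.6, 99.7, 22.7, -75.3)
px [319. 253.] A 3307.5 rect (460.7, -65.4, 70.6, 47.4, 85.2)
px [503. 163.] A 2868.5 rect (620.2, 6.0, 50.6, 41.0, -3.7)
```

View pics/w6.png

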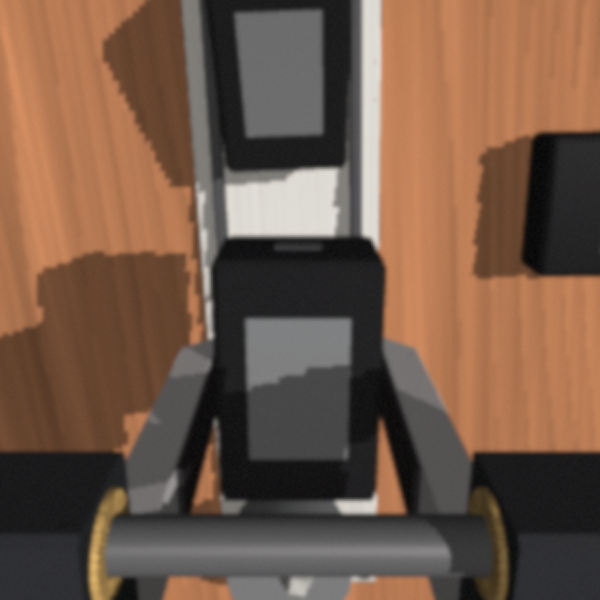

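The picture shows C seated flat in the channel, its rear edge at crop y≈167. The held brick B is behind it, front edge at crop y≈238, with the yaw about 2° off.

```bash
python3 - <<'E'
from h import *
d=np.load("w6.npz"); i=arm.camera_info("wrist"); c=(200/np.tan(np.radians(i["fov_y"]/2)),i["cx"],i["cy"],d["Rw"],d["o"])
a=np.radians(87.16); u=np.array([np.cos(a),np.sin(a),0]); n=np.array([np.sin(a),-np.cos(a),0])
L0=np.array([.4640,.0312,0])
cc=lambda x,y:(x/2+170,y/2+60)
def f(name,p,z):
    P=ray(c,cc(*p),z)[0]; print(name,P[:2].round(4),"along",(P@u).round(4),"lat",((P-L0)@n).round(4))
f("C rear top",(287,167),.040); f("C plate TL",(235,13),.040);f("C plate TR",(322,9),.040);f("C plate BL",(246,138),.040); f("C plate BR",(324,135),.040)
t=.1025
f("B front bot",(298,239),t-.0124); f("B front bot-3",(298,239),t-.0154); f("B front top",(298,270),t+.0216)
f("tray L",(188,130),.006);f("tray R",(380,130),.006);f("adapterplate",(0,0),0)
P=np.array([.4659,-.021,0]); print("TCP along",P@u,"lat",(P-L0)@n)
E
```

```text
C rear top [0.465  0.0354] along 0.0584 lat 0.0008
C plate TL [0.4504 0.0945] along 0.1167 lat -0.0167
C plate TR [0.4834 0.0932] along 0.117 lat 0.0163
C plate BL [0.4496 0.0482] along 0.0704 lat -0.0152
C plate BR [0.4809 0.0468] along 0.0705 lat 0.0161
B front bot [0.4678 0.0166] along 0.0397 lat 0.0045
B front bot-3 [0.4677 0.0159] along 0.039 lat 0.0045
B front top [0.4677 0.0155] along 0.0387 lat 0.0044
tray L [0.4206 0.0522] along 0.073 lat -0.0444
tray R [0.5079 0.0449] along 0.07 lat 0.0431
adapterplate [0.3448 0.1139] along 0.1309 lat -0.1231
TCP along 0.0021097658215543397 lat 0.004484022728136635
```

Request:
apply_moves:
  series:
    - [[0.08,-0.02,0],[0,0,-0.065],-1]
    - [[0.155,-0.04,0.1],[0,0,-0.065],-1]
    - [[0.155,-0.04,0.3],[0,0,-0.065],-1]
    - [[0.155,-0.04,0.5],[0,0,-0.065],-1]
    - [[0.155,-0.04,0.6],[0,0,-0.065],-1]
    - [[0.155,-0.04,0.6],[0,0,-0.065],-1]
    - [[0.155,-0.04,0.6],[0,0,-0.065],-1]
    - [[0.155,-0.04,0.6],[0,0,-0.065],-1]

```text
clock: 17.37
eef_pos: [0.4619, -0.0035, 0.0427]
orientation: [-0.0, 0.723, 0.691, 0.0]
contact_force: [-0.2, -0.7, -2.1]
grip_width: 0.0497
finger_force: 30.0
```

Request:
apply_moves:
  series:
    - [[0,0,0.1],[0,0,0],-1]
    - [[0,0,0.16],[0,0,0],-1]
    - [[0,0,0.2],[0,0,0],-1]
    - [[0,0,0.22],[0,0,0],-1]
    - [[0,0,0.22],[0,0,0],-1]
    - [[0,0,0.22],[0,0,0],-1]
    - [[0,0,0.22],[0,0,0],-1]
    - [[0,0,0.22],[0,0,0],-1]

```text
clock: 18.03
eef_pos: [0.4627, -0.0043, 0.024]
orientation: [0.002, 0.723, 0.691, 0.001]
contact_force: [-5.4, -1.0, 34.9]
grip_width: 0.0495
finger_force: 30.0
```

Request:
apply_moves:
  series:
    - [[0,0,-0.02],[0,0,0],-1]
    - [[0,0,-0.02],[0,0,0],1]
    - [[0,0,-0.02],[0,0,0],1]
    - [[0,0,-0.02],[0,0,0],1]
    - [[0,0,-0.2],[0,0,0],1]
    - [[0,0,-0.5],[0,0,0],1]
    - [[0,0,-0.8],[0,0,0],1]
    - [[0,0,-1],[0,0,0],1]

```text
clock: 18.7
eef_pos: [0.4622, -0.0039, 0.1222]
orientation: [0.0, 0.723, 0.691, 0.001]
contact_force: [0.8, 0.1, 0.2]
grip_width: 0.0919
finger_force: 0.0
```

```bash
python3 -c "
from h import *
im,c=look(z=.04,lo=300,v=100); np.savez('w7.npz',im=im,Rw=c[3],o=c[4])"
```

```text
18.7 [ 0.4622 -0.0039  0.1222] yaw 87.45 F [0.8 0.1 0.2]
px [317. 256.] A 1335.0 rect (458.0, -58.1, 51.8, 32.7, -4.0)
px [415. 250.] A 605.0 rect (552.1, -57.3, 64.2, 15.2, -54.4)
px [227. 246.] A 530.0 rect (369.8, -43.5, 50.2, 16.7, 53.0)
px [319. 216.] A 766.0 rect (460.4, -16.8, 32.1, 28.1, 87.5)
px [492. 183.] A 2236.0 rect (620.3, 6.5, 49.8, 40.4, -3.8)
px [321. 119.] A 1498.5 rect (466.5, 70.1, 41.1, 28.7, 86.7)
px [281. 169.] A 1308.0 rect (427.6, 20.7, 186.2, 7.6, 86.9)
px [358. 161.] A 1806.5 rect (497.1, 23.3, 197.5, 8.9, 87.0)
```

Request:
apply_moves:
  series:
    - [[0.2,0.02,0],[0,0,-0.2],1]
    - [[0.4,0.04,0],[0,0,-0.4],1]
    - [[0.6,0.06,0],[0,0,-0.6],1]
    - [[0.8,0.08,0],[0,0,-0.8],1]
    - [[0.96,0.1,0],[0,0,-0.8],1]
    - [[0.96,0.1,0],[0,0,-0.8],1]
    - [[0.96,0.1,0],[0,0,-0.8],1]
    - [[0.96,0.1,0],[0,0,-0.8],1]

```text
clock: 19.42
eef_pos: [0.4755, 0.09, 0.1199]
orientation: [-0.0, 0.564, 0.826, -0.001]
contact_force: [0.5, -0.5, 0.2]
grip_width: 0.0942
finger_force: 0.0
```

Request:
apply_moves:
  series:
    - [[0.2,0.1,0],[0,0,-0.2],1]
    - [[0.4,0.2,0],[0,0,-0.4],1]
    - [[0.6,0.3,0],[0,0,-0.6],1]
    - [[0.8,0.4,0],[0,0,-0.8],1]
    - [[0.98,0.52,0],[0,0,-0.8],1]
    - [[0.98,0.52,0],[0,0,-0.8],1]
    - [[0.98,0.52,0],[0,0,-0.8],1]
    - [[0.98,0.52,0],[0,0,-0.8],1]

```text
clock: 20.08
eef_pos: [0.4885, 0.1992, 0.1201]
orientation: [-0.0, 0.38, 0.925, -0.001]
contact_force: [-0.5, -0.5, 0.3]
grip_width: 0.0943
finger_force: 0.0
```

Request:
apply_moves:
  series:
    - [[0.2,0.2,0],[0,0,-0.2],1]
    - [[0.4,0.4,0],[0,0,-0.4],1]
    - [[0.6,0.6,0],[0,0,-0.6],1]
    - [[0.7,0.8,0],[0,0,-0.72],1]
    - [[0.8,1,0],[0,0,-0.72],1]
    - [[0.8,1,0],[0,0,-0.72],1]
    - [[0.8,1,0],[0,0,-0.72],1]
    - [[0.8,1,0],[0,0,-0.72],1]

```text
clock: 20.75
eef_pos: [0.502, 0.3262, 0.12]
orientation: [-0.0, 0.2, 0.98, -0.001]
contact_force: [-0.1, -0.1, 0.3]
grip_width: 0.094
finger_force: 0.0
```

```bash
python3 -c "
from h import *
look()"
```

```text
20.75 [0.502  0.3262 0.12  ] yaw 156.92 F [-0.1 -0.1  0.3]
px [ 88. 232.] A 1477.0 rect (434.4, 95.7, 160.2, 70.3, 61.0)
px [325. 201.] A 1470.5 rect (502.3, 330.1, 46.8, 30.3, -23.6)
px [614. 172.] A 6373.0 rect (603.1, 575.0, 172.4, 58.3, -5.8)
px [245.  46.] A 4384.5 rect (352.0, 320.5, 64.9, 52.7, -8.4)
```

Request:
apply_moves:
  series:
    - [[0.01,0.04,0.3],[0,0,0.02],1]
    - [[0.01,0.04,0.6],[0,0,0.02],1]
    - [[0.01,0.04,0.9],[0,0,0.02],1]
    - [[0.01,0.04,1],[0,0,0.02],1]
    - [[0.01,0.04,1],[0,0,0.02],0.2]
    - [[0.01,0.04,1],[0,0,0.02],0.2]
    - [[0.01,0.04,1],[0,0,0.02],0.2]
    - [[0.01,0.04,1],[0,0,0.02],0.2]

```text
clock: 21.47
eef_pos: [0.5037, 0.3336, 0.0224]
orientation: [0.001, 0.204, 0.979, 0.001]
contact_force: [0.5, 0.5, 0.1]
grip_width: 0.0708
finger_force: 0.0
```

Request:
apply_moves:
  series:
    - [[0,0,0.05],[0,0,0],-1]
    - [[0,0,0.05],[0,0,0],-1]
    - [[0,0,0.05],[0,0,0],-1]
    - [[0,0,0.05],[0,0,0],-1]
    - [[0,0,0.05],[0,0,0],-1]
    - [[0,0,0.05],[0,0,0],-1]
    - [[0,0,0.05],[0,0,0],-1]
    - [[0,0,0.05],[0,0,0],-1]

```text
clock: 22.13
eef_pos: [0.5026, 0.3326, 0.0157]
orientation: [0.0, 0.204, 0.979, -0.0]
contact_force: [-1.0, -2.0, 4.0]
grip_width: 0.0498
finger_force: 30.0
```

```bash
python3 -c "
from h import *
d=np.load('w7.npz'); i=arm.camera_info('wrist'); c=(200/np.tan(np.radians(i['fov_y']/2)),i['cx'],i['cy'],d['Rw'],d['o'])
im=d['im']; print(im[60:250:1,321].max(1).tolist()); print(im[150:200,300:345].max(2)[:,::8].tolist()[::2])
cv2.imwrite('pics/w7.png',cv2.resize(im[50:250,220:420],(600,600),interpolation=cv2.INTER_CUBIC))
"
```

```text
[32, 43, 53, 55, 51, 38, 27, 21, 22, 27, 30, 31, 31, 28, 26, 27, 24, 26, 24, 25, 26, 26, 26, 24, 25, 23, 26, 25, 25, 24, 25, 31, 50, 76, 94, 101, 101, 101, 100, 102, 101, 100, 101, 101, 101, 101, 100, 101, 101, 101, 103, 103, 102, 102, 101, 101, 101, 102, 102, 101, 101, 102, 102, 101, 101, 103, 102, 102, 102, 101, 101, 102, 102, 102, 102, 102, 102, 102, 102, 101, 102, 102, 103, 101, 101, 95, 78, 50, 31, 26, 28, 25, 26, 25, 27, 27, 26, 25, 25, 24, 23, 25, 23, 25, 30, 39, 51, 59, 60, 60, 59, 49, 37, 28, 26, 22, 23, 26, 26, 28, 29, 35, 33, 30, 27, 26, 25, 25, 24, 25, 25, 27, 27, 25, 27, 32, 51, 75, 95, 100, 100, 100, 101, 101, 101, 102, 101, 101, 101, 101, 101, 100, 101, 101, 101, 100, 101, 101, 101, 101, 101, 100, 101, 100, 100, 101, 101, 100, 101, 101, 101, 102, 97, 88, 68, 42, 29, 26, 26, 27, 25, 30, 56, 105, 160, 196, 207, 208, 208, 208]
[[25, 28, 26, 27, 24, 26], [27, 26, 25, 26, 25, 26], [28, 27, 27, 25, 26, 26], [25, 27, 28, 26, 27, 25], [24, 25, 24, 25, 25, 24], [26, 24, 24, 23, 23, 21], [22, 26, 19, 24, 22, 23], [22, 24, 30, 30, 23, 24], [23, 23, 53, 52, 23, 24], [24, 22, 59, 60, 25, 22], [23, 25, 58, 58, 22, 24], [23, 22, 37, 37, 24, 23], [22, 22, 25, 25, 25, 23], [23, 23, 26, 26, 24, 27], [26, 27, 25, 24, 26, 23], [30, 33, 31, 32, 34, 31], [34, 32, 32, 32, 34, 32], [28, 27, 27, 26, 26, 28], [25, 27, 26, 26, 28, 26], [25, 25, 26, 27, 26, 25], [25, 26, 25, 25, 25, 26], [24, 25, 25, 26, 25, 25], [26, 27, 27, 27, 27, 27], [26, 50, 50, 52, 50, 24], [32, 94, 93, 94, 93, 27]]
```

View pics/w7.png

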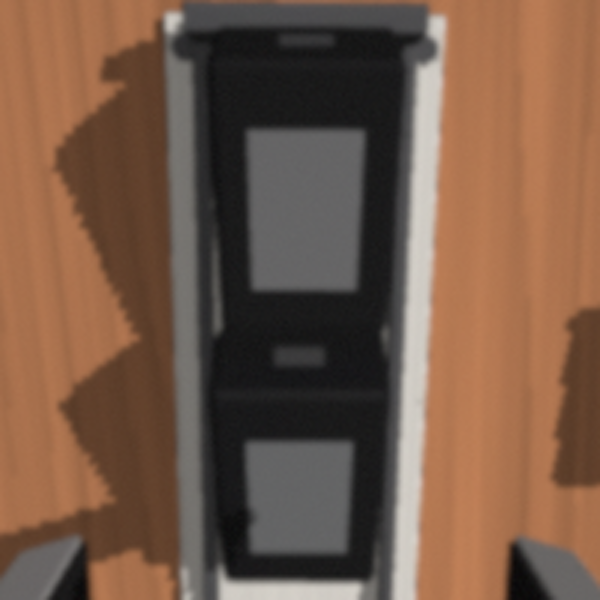

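The wrist picture shows C against the stop and B behind it, both in the channel. B's front face (crop y 340–390) is more visible than I'd expect, so I'm checking it for tilt.

```bash
python3 - <<'E'
from h import *
d=np.load('w7.npz'); i=arm.camera_info('wrist'); c=(200/np.tan(np.radians(i['fov_y']/2)),i['cx'],i['cy'],d['Rw'],d['o'])
a=np.radians(87.16); u=np.array([np.cos(a),np.sin(a),0]); n=np.array([np.sin(a),-np.cos(a),0]); L0=np.array([.4640,.0312,0])
cc=lambda x,y:(x/3+220,y/3+50)
def f(name,p,z=.04):
    P=ray(c,cc(*p),z)[0]; print(name,"along %.4f lat %.4f"%(P@u,(P-L0)@n))
f("C front bot",(305,30),.006);f("C front top",(305,62));f("C pl f",(305,128.5));f("C pl r",(305,291)); f("C pl L",(246,210)); f("C pl R",(363,210)); f("C rear",(305,325))
f("B front bot",(300,340),.006);f("B front top",(300,392));f("B pl f",(300,440));f("B pl r",(300,554));f("B pl L",(247,500));f("B pl R",(353,500)); f("B rear top",(300,578))
f("stop in top",(305,30),.036)
import glob
sc,c2=cam("scene"); P=proj(c2,[[.464,.03,.03]])[0].astype(int); x0,y0=P[0]-70,P[1]-55
cv2.imwrite("pics/s8.png",cv2.resize(sc[y0:y0+110,x0:x0+140],(770,605-5),interpolation=cv2.INTER_CUBIC)); print(x0,y0)
im,ct=cam("top"); hsv=cv2.cvtColor(im,cv2.COLOR_BGR2HSV).astype(int)
blobs(ct,(hsv[...,1]<90)&(hsv[...,2]>70)&(hsv[...,2]<140),.04,60,900)
np.save("top8.npy",im)
E
```

```text
C front bot along 0.1457 lat 0.0005
C front top along 0.1325 lat 0.0002
C pl f along 0.1153 lat 0.0004
C pl r along 0.0701 lat 0.0008
C pl L along 0.0931 lat -0.0163
C pl R along 0.0933 lat 0.0172
C rear along 0.0601 lat 0.0009
B front bot along 0.0497 lat -0.0004
B front top along 0.0396 lat -0.0005
B pl f along 0.0244 lat -0.0004
B pl r along -0.0138 lat -0.0001
B pl L along 0.0046 lat -0.0169
B pl R along 0.0048 lat 0.0165
B rear top along -0.0222 lat -0.0000
stop in top along 0.1411 lat 0.0002
269 169
px [385. 227.] A 558.5 rect (442.0, -162.3, 70.2, 68.7, -88.6)
px [ 80. 164.] A 108.5 rect (580.2, 599.1, 29.8, 29.2, 47.9)
px [319. 152.] A 400.5 rect (626.4, 4.7, 56.7, 49.9, 1.3)
px [ 82. 139.] A 105.5 rect (645.8, 599.4, 30.1, 29.5, 47.6)
px [ 85. 114.] A 103.5 rect (709.2, 599.1, 30.5, 29.0, -88.6)
px [87. 90.] A 101.0 rect (775.6, 600.2, 30.6, 28.7, -40.0)
px [ 95. 138.] A 553.5 rect (669.3, 563.3, 297.9, 61.3, -9.7)
```

```bash
cat >> h.py <<'E'
def wc(f):
    d=np.load(f); i=arm.camera_info('wrist'); return d['im'],(200/np.tan(np.radians(i['fov_y']/2)),i['cx'],i['cy'],d['Rw'],d['o'])
def quads(im,c,lo,hi,L=.0466,W=.0304,vmin=65,vmax=160,smax=90,amin=300,amax=4000):
    """plates as 4-corner blobs -> PnP: centre and normal in the world"""
    hsv=cv2.cvtColor(im,cv2.COLOR_BGR2HSV).astype(int); S,V=hsv[...,1],hsv[...,2]
    m=((S<smax)&(V>vmin)&(V<vmax)).astype(np.uint8); m[:lo]=0; m[hi:]=0
    K=np.array([[c[0],0,c[1]],[0,c[0],c[2]],[0,0,1]])
    for k in cv2.findContours(m,cv2.RETR_EXTERNAL,cv2.CHAIN_APPROX_NONE)[0]:
        A=cv2.contourArea(k)
        if not amin<A<amax or cv2.contourArea(cv2.convexHull(k))>1.2*A: continue
        q=cv2.approxPolyDP(k,6,True)[:,0].astype(float)
        print("A",A,"n",len(q),"mean",k[:,0].mean(0).round())
        if len(q)!=4: continue
        if np.linalg.norm(q[0]-q[1])<np.linalg.norm(q[1]-q[2]): q=np.roll(q,1,0)
        o=np.array([[-L,-W,0],[L,-W,0],[L,W,0],[-L,W,0]])/2
        if cv2.contourArea(q.astype(np.float32),True)<0: o=o*[1,-1,1]
        n,rv,tv,er=cv2.solvePnPGeneric(o,q,K,None,flags=cv2.SOLVEPNP_IPPE)
        for r,t,e in zip(rv,tv,er):
            N=c[3]@cv2.Rodrigues(r)[0][:,2]; X=c[3]@cv2.Rodrigues(r)[0][:,0]
            print("  ",q.tolist(),"pos",(c[3]@t[:,0]+c[4]).round(4),"normal",N.round(3),"x",X.round(3),"err",e.round(2))
E
python3 - <<'E'
from h import *
im,c=wc("w7.npz"); print("cam",c[4].round(3)); quads(im,c,60,260,amax=3000)
a=np.radians(87.16); u=np.array([np.cos(a),np.sin(a),0]); P0=np.array([.464,.0312,0]); s0=P0@u
for nm,al,z in(("C front top",.1402,.04),("C rear top",.0602,.04),("B front bot",.057,.006),("B front top",.057,.04),("B rear top",-.023,.04),("stop top",.1413,.036)):
    print(nm,proj(c,P0+(al-s0)*u+[0,0,z]).round(1))
E
```

```text
cam [0.464 0.078 0.302]
A 498.0 n 4 mean [410. 245.]
   [[392.0, 229.0], [410.0, 259.0], [430.0, 259.0], [411.0, 234.0]] pos [ 0.5669 -0.0796 -0.0183] normal [-0.415 -0.882 -0.224] x [ 0.218 -0.335  0.916] err [0.81]
   [[392.0, 229.0], [410.0, 259.0], [430.0, 259.0], [411.0, 234.0]] pos [ 0.5661 -0.0793 -0.0151] normal [ 0.664  0.503 -0.553] x [ 0.545 -0.832 -0.102] err [1.27]
A 583.0 n 4 mean [228. 245.]
   [[229.0, 259.0], [247.0, 229.0], [226.0, 234.0], [207.0, 259.0]] pos [ 0.3537 -0.0642 -0.0059] normal [ 0.286 -0.935 -0.211] x [ 0.22   0.278 -0.935] err [0.84]
   [[229.0, 259.0], [247.0, 229.0], [226.0, 234.0], [207.0, 259.0]] pos [ 0.3544 -0.0642 -0.003 ] normal [-0.574  0.568 -0.59 ] x [0.611 0.777 0.153] err [1.26]
A 1218.5 n 4 mean [319. 215.]
   [[303.0, 197.0], [303.0, 232.0], [333.0, 234.0], [337.0, 198.0]] pos [ 0.4603 -0.0182  0.0385] normal [ 0.048  0.399 -0.916] x [-0.079 -0.912 -0.402] err [0.23]
   [[303.0, 197.0], [303.0, 232.0], [333.0, 234.0], [337.0, 198.0]] pos [ 0.4606 -0.0154  0.0406] normal [-0.069 -0.894 -0.442] x [-0.059 -0.439  0.897] err [1.43]
A 2336.
[... 155 characters left out ...]
67  0.106  0.231] err [0.22]
   [[523.0, 163.0], [469.0, 162.0], [462.0, 204.0], [515.0, 204.0]] pos [0.585  0.0225 0.0958] normal [ 0.939 -0.274 -0.207] x [-0.268 -0.209 -0.94 ] err [1.77]
A 1927.5 n 4 mean [321. 119.]
   [[303.0, 93.0], [304.0, 145.0], [337.0, 146.0], [341.0, 94.0]] pos [0.4661 0.0694 0.0409] normal [ 0.033  0.349 -0.937] x [-0.063 -0.935 -0.35 ] err [0.19]
   [[303.0, 93.0], [304.0, 145.0], [337.0, 146.0], [341.0, 94.0]] pos [0.4662 0.0709 0.0421] normal [-0.02  -0.411 -0.912] x [-0.068 -0.909  0.411] err [1.04]
C front top [[321.5  60.4]]
C rear top [[320.7 158.2]]
B front bot [[320.4 156.1]]
B front top [[320.7 161.7]]
B rear top [[320.  243.4]]
stop top [[321.4  59.8]]
```

```bash
python3 - <<'E'
from h import *
for f in("w6.npz","w3.npz"):
    im,c=wc(f); print(f,"cam",c[4].round(3))
    K=np.array([[c[0],0,c[1]],[0,c[0],c[2]],[0,0,1]])
    if f=="w6.npz":
        cc=lambda x,y:(x/2+170,y/2+60)
        Q={"B held":[cc(245,318),cc(352,318),cc(351,460),cc(247,460)],"C tray":[cc(235,13),cc(322,9),cc(324,135),cc(246,138)]}
        for n,q in Q.items():
            q=np.array(q); L,W=.0466,.0304; o=np.array([[L,-W,0],[L,W,0],[-L,W,0],[-L,-W,0]])/2
            _,rv,tv,er=cv2.solvePnPGeneric(o,q,K,None,flags=cv2.SOLVEPNP_IPPE)
            for r,t,e in zip(rv,tv,er):
                R=c[3]@cv2.Rodrigues(r)[0]; print(n,(c[3]@t[:,0]+c[4]).round(4),"N",R[:,2].round(3),"x",R[:,0].round(3),e.round(2))
    quads(im,c,150 if f=="w3.npz" else 0,330,amin=600)
# fresh scene + top numbers: plate corners in scene
sc,c2=cam("scene"); print("scene"); quads(sc,c2,150,360,amin=120,amax=1500,vmin=60)
P=proj(c2,[[.464,.03,.04],[.468,.09,.04],[.46,.01,.04]]); print(P.round())
im,c1=cam("top"); g=im.max(2); P=proj(c1,[[.469,.14,.04],[.459,-.06,.04]]); print(P.round(1)); r=int(P[:,1].mean()); 
for k in(-2,0,2): print(g[r+k,int(P[0,0])-6:int(P[1,0])+8].tolist())
E
```

```text
w6.npz cam [0.471 0.061 0.282]
B held [ 0.4649 -0.0196  0.1292] N [ 0.012  0.051 -0.999] x [0.08  0.996 0.051] [0.59]
B held [ 0.4652 -0.0167  0.1288] N [-0.073 -0.845 -0.531] x [ 0.043  0.529 -0.848] [1.99]
C tray [0.4663 0.0693 0.053 ] N [ 0.012  0.376 -0.927] x [0.042 0.926 0.376] [0.18]
C tray [0.4664 0.0708 0.0537] N [-0.051 -0.303 -0.952] x [ 0.028  0.952 -0.304] [0.84]
A 1689.5 n 5 mean [383. 275.]
A 3435.5 n 4 mean [319. 253.]
   [[293.0, 219.0], [296.0, 287.0], [343.0, 289.0], [345.0, 219.0]] pos [ 0.4644 -0.0239  0.1191] normal [ 0.063 -0.014 -0.998] x [-0.076 -0.997  0.009] err [0.36]
   [[293.0, 219.0], [296.0, 287.0], [343.0, 289.0], [345.0, 219.0]] pos [ 0.4648 -0.0209  0.1197] normal [-0.13  -0.805 -0.578] x [-0.042 -0.578  0.815] err [2.36]
A 2898.0 n 4 mean [503. 162.]
   [[536.0, 138.0], [477.0, 139.0], [470.0, 186.0], [528.0, 186.0]] pos [0.5867 0.0189 0.0952] normal [-0.262 -0.037 -0.964] x [-0.959  0.117  0.257] err [0.72]
   [[536.0, 138.0], [477.0, 139.0], [470.0, 186.0], [528.0, 186.0]] pos [0.5842 0.0191 0.0948] normal [ 0.961 -0.216 -0.174] x [-0.21  -0.154 
[... 1160 characters left out ...]
2, 110, 111, 109, 110, 109, 107, 94, 78, 51, 44, 44, 44, 46, 46, 49, 47, 46, 41, 43, 45, 46, 48, 60, 80, 100, 109, 109, 109, 107, 110, 109, 108, 110, 108, 109, 107, 107, 108, 108, 103, 87, 67, 50, 48, 51, 88, 139, 181, 199, 205, 208, 208, 207, 206, 207, 205, 206, 206, 206]
[113, 98, 90, 87, 86, 83, 80, 77, 80, 81, 88, 95, 97, 98, 94, 90, 87, 77, 64, 69, 81, 88, 86, 75, 75, 90, 103, 106, 110, 107, 109, 111, 110, 109, 111, 109, 111, 113, 111, 110, 111, 106, 96, 71, 51, 46, 45, 41, 44, 49, 49, 46, 46, 45, 42, 46, 41, 47, 61, 82, 101, 108, 111, 109, 109, 107, 107, 108, 108, 109, 109, 110, 109, 110, 110, 103, 88, 65, 50, 44, 52, 77, 124, 171, 198, 205, 206, 204, 206, 205, 205, 205, 205, 204, 204]
```

Numbers show both C and B tilted about 22° front-up. C's front end rests on the stop's top (z=36), and B's front rests on C. I overshot forward, so I'll fit the tilted brick faces precisely and regrip them.

```bash
python3 - <<'E'
from h import *
im,c=wc("w7.npz"); a=np.radians(87.16); u=np.array([np.cos(a),np.sin(a),0]); up=np.array([0,0,1.])
def hit(row,X,N,col=320.5):
    f,cx,cy,Rw,o=c; d=Rw@np.array([(col-cx)/f,(row-cy)/f,1]); return o+d*((X-o)@N/(d@N))
for nm,X,N,rows in(("C",[.4661,.0694,.0409],[.033,.349,-.937],(71,92.7,146.7,158)),("B",[.4603,-.0182,.0385],[.048,.399,-.916],(181,196.5,234.3,242.5))):
    X=np.array(X);N=np.array(N); ax=np.cross(np.cross(N,u),N); ax/=np.linalg.norm(ax)
    print(nm,"along X",X@u)
    for r in rows:
        P=hit(r,X,N); print("  row",r,"s %.4f"%((P-X)@ax),"along %.4f z %.4f"%(P@u,P[2]))
    cb=X+.034*N; print("  bottom centre (plate centred): along %.4f z %.4f"%(cb@u,cb[2]), "front bottom along %.4f z %.4f"%((cb+.04*ax)@u,(cb+.04*ax)[2]),"rear bot along %.4f z %.4f"%((cb-.04*ax)@u,(cb-.04*ax)[2]))
E
```

```text
C along X 0.09240864508206509
  row 71 s 0.0406 along 0.1304 z 0.0551
  row 92.7 s 0.0239 along 0.1148 z 0.0493
  row 146.7 s -0.0245 along 0.0695 z 0.0323
  row 158 s -0.0361 along 0.0586 z 0.0282
  bottom centre (plate centred): along 0.1043 z 0.0090 front bottom along 0.1418 z 0.0230 rear bot along 0.0668 z -0.0050
B along X 0.004628863320638461
  row 181 s 0.0418 along 0.0429 z 0.0553
  row 196.5 s 0.0244 along 0.0270 z 0.0483
  row 234.3 s -0.0251 along -0.0184 z 0.0285
  row 242.5 s -0.0375 along -0.0297 z 0.0235
  bottom centre (plate centred): along 0.0183 z 0.0074 front bottom along 0.0549 z 0.0234 rear bot along -0.0184 z -0.0087
```

Request:
apply_moves:
  series:
    - [[0,0,0],[0,0,0],1]
    - [[0,0,0],[0,0,0],1]
    - [[0,0,0],[0,0,0],1]
    - [[0,0,-0.1],[0,0,0],1]
    - [[0,0,-0.3],[0,0,0],1]
    - [[0,0,-0.5],[0,0,0],1]
    - [[0,0,-0.8],[0,0,0],1]
    - [[0,0,-0.9],[0,0,0],1]

```text
clock: 23.0
eef_pos: [0.5039, 0.3349, 0.1095]
orientation: [0.002, 0.204, 0.979, 0.002]
contact_force: [0.2, 1.1, 0.6]
grip_width: 0.0938
finger_force: 0.0
```

Request:
apply_moves:
  series:
    - [[-0.06,-0.2,0],[0,0,0.2],1]
    - [[-0.12,-0.4,0],[0,0,0.4],1]
    - [[-0.18,-0.6,0],[0,0,0.6],1]
    - [[-0.24,-0.8,0],[0,0,0.77],1]
    - [[-0.3,-1,0],[0,0,0.77],1]
    - [[-0.3,-1,0],[0,0,0.77],1]
    - [[-0.3,-1,0],[0,0,0.77],1]
    - [[-0.3,-1,0],[0,0,0.77],1]

```text
clock: 23.67
eef_pos: [0.4903, 0.2305, 0.1058]
orientation: [0.0, 0.396, 0.918, 0.001]
contact_force: [-0.4, 0.1, 0.4]
grip_width: 0.0937
finger_force: 0.0
```

Request:
apply_moves:
  series:
    - [[-0.17,-0.2,0],[0,0,0.2],1]
    - [[-0.35,-0.4,0],[0,0,0.4],1]
    - [[-0.52,-0.6,0],[0,0,0.6],1]
    - [[-0.7,-0.8,0],[0,0,0.77],1]
    - [[-0.86,-0.98,0],[0,0,0.77],1]
    - [[-0.86,-0.98,0],[0,0,0.77],1]
    - [[-0.86,-0.98,0],[0,0,0.77],1]
    - [[-0.86,-0.98,0],[0,0,0.77],1]

```text
clock: 24.33
eef_pos: [0.4785, 0.1015, 0.1057]
orientation: [-0.0, 0.571, 0.821, 0.001]
contact_force: [-0.1, 0.3, 0.2]
grip_width: 0.0944
finger_force: 0.0
```

Request:
apply_moves:
  series:
    - [[-0.2,-0.1,0],[0,0,0.2],1]
    - [[-0.4,-0.2,0],[0,0,0.4],1]
    - [[-0.6,-0.3,0],[0,0,0.6],1]
    - [[-0.8,-0.4,0],[0,0,0.77],1]
    - [[-0.96,-0.52,0],[0,0,0.77],1]
    - [[-0.96,-0.52,0],[0,0,0.77],1]
    - [[-0.96,-0.52,0],[0,0,0.77],1]
    - [[-0.96,-0.52,0],[0,0,0.77],1]

```text
clock: 25.0
eef_pos: [0.4632, -0.0063, 0.1056]
orientation: [-0.0, 0.724, 0.69, 0.001]
contact_force: [0.3, 0.4, 0.4]
grip_width: 0.0941
finger_force: 0.0
```

```bash
cat >> h.py <<'E'
A_=np.radians(87.16); U=np.array([np.cos(A_),np.sin(A_),0]); N_=np.array([np.sin(A_),-np.cos(A_),0]); L0=np.array([.4640,.0312,0])
def st():
    s=arm.read_state(); p=s["eef_pos"]; R=q2R(s["orientation"])
    print(round(s["clock"],2),"p",p.round(4),"along %.4f lat %.4f"%(p@U,(p-L0)@N_),"yaw",np.degrees(np.arctan2(R[1,0],R[0,0])).round(2),"z",R[:,2].round(3),"F",s["contact_force"].round(1),"M",s["moment"].round(2),"w",s["grip_width"].round(4),s["finger_force"].round(1))
E
python3 -c "
from h import *
st(); im,c=cam('wrist'); np.savez('w8.npz',im=im,Rw=c[3],o=c[4]); quads(im,c,0,260,amin=600)"
```

```text
Traceback (most recent call last):
  File "h.py", line 60, in st
    print(round(s["clock"],2),"p",p.round(4),"along %.4f lat %.4f"%(p@U,(p-L0)@N_),"yaw",np.degrees(np.arctan2(R[1,0],R[0,0])).round(2),"z",R[:,2].round(3),"F",s["contact_force"].round(1),"M",s["moment"].round(2),"w",s["grip_width"].round(4),s["finger_force"].round(1))
                                                                                                                                                                                                                         ^^^^^^^^^^^^^^^^^^^^^
AttributeError: 'float' object has no attribute 'round'
```

Request:
apply_moves:
  series:
    - [[-0.03,-0.01,0.1],[0,0.2,0],1]
    - [[-0.03,-0.01,0.2],[0,0.4,0],0.5]
    - [[-0.03,-0.01,0.35],[0,0.6,0],0.3]
    - [[-0.03,-0.01,0.5],[0,0.73,0],0.3]
    - [[-0.03,-0.01,0.6],[0,0.73,0],0.3]
    - [[-0.03,-0.01,0.68],[0,0.73,0],0.3]
    - [[-0.03,-0.01,0.68],[0,0.73,0],0.3]
    - [[-0.03,-0.01,0.68],[0,0.73,0],0.3]

```text
clock: 25.67
eef_pos: [0.4614, -0.0089, 0.0382]
orientation: [-0.131, 0.71, 0.679, 0.137]
contact_force: [-0.3, 0.1, 0.2]
grip_width: 0.0614
finger_force: 0.0
```

```bash
sed -i 's/s\["grip_width"\].round(4),s\["finger_force"\].round(1)/round(float(s["grip_width"]),4),round(float(s["finger_force"]),1)/' h.py
python3 -c "
from h import *
st(); im,c=cam('wrist'); np.savez('w8.npz',im=im,Rw=c[3],o=c[4]); quads(im,c,0,300,amin=600,amax=9000)"
```

```text
25.67 p [ 0.4614 -0.0089  0.0382] along 0.0139 lat -0.0006 yaw 87.46 z [ 0.017  0.372 -0.928] F [-0.3  0.1  0.2] M [-0.35 -0.09 -0.03] w 0.0614 0.0
A 912.5 n 4 mean [ 62. 292.]
   [[28.0, 299.0], [92.0, 299.0], [83.0, 278.0], [59.0, 279.0]] pos [ 0.18   -0.0564 -0.095 ] normal [-0.184 -0.742 -0.645] x [ 0.974 -0.051 -0.22 ] err [6.82]
   [[28.0, 299.0], [92.0, 299.0], [83.0, 278.0], [59.0, 279.0]] pos [ 0.1857 -0.0559 -0.0893] normal [-0.706  0.576 -0.412] x [ 0.398 -0.158 -0.904] err [7.38]
A 3229.5 n 4 mean [320. 244.]
   [[295.0, 212.0], [297.0, 278.0], [342.0, 277.0], [346.0, 212.0]] pos [ 0.4604 -0.0128  0.0477] normal [-0.029  0.418 -0.908] x [-0.052 -0.908 -0.417] err [0.37]
   [[295.0, 212.0], [297.0, 278.0], [342.0, 277.0], [346.0, 212.0]] pos [ 0.4605 -0.0103  0.0498] normal [ 0.032 -0.544 -0.839] x [-0.054 -0.839  0.542] err [2.43]
A 4406.5 n 4 mean [555. 211.]
   [[589.0, 182.0], [517.0, 181.0], [521.0, 240.0], [593.0, 240.0]] pos [0.5838 0.0025 0.0833] normal [-0.215  0.02  -0.976] x [-0.976  0.038  0.215] err [0.53]
   [[589.0, 182.0], [517.0, 181.0], [521.0, 240.0], [593.0, 240.0]] pos [0.5801 0.0026 0.0837] normal [ 1.    -0.006  0.003] x [ 0.003  0.055 -0.998] err [3.47]
A 3547.0 n 4 mean [323. 114.]
   [[300.0, 77.0], [300.0, 151.0], [345.0, 152.0], [348.0, 79.0]] pos [0.4663 0.0714 0.0504] normal [-0.066  0.219 -0.973] x [-0.062 -0.975 -0.215] err [0.29]
   [[300.0, 77.0], [300.0, 151.0], [345.0, 152.0], [348.0, 79.0]] pos [0.4661 0.0707 0.0501] normal [ 0.128  0.482 -0.867] x [-0.053 -0.87  -0.491] err [0.45]
```

Request:
apply_moves:
  series:
    - [[0,0,0],[0,0,0],-1]
    - [[0,0,0],[0,0,0],-1]
    - [[0,0,0],[0,0,0],-1]
    - [[0,0,0],[0,0,0],-1]
    - [[0,0,0],[0,0,0],-1]
    - [[0,0,0],[0,0,0],-1]
    - [[0.02,0,-0.1],[0,0,0],-1]
    - [[0.04,0,-0.25],[0,0,0],-1]

```text
clock: 26.38
eef_pos: [0.4592, -0.0172, 0.0619]
orientation: [-0.132, 0.711, 0.677, 0.136]
contact_force: [0.3, -1.2, -2.3]
grip_width: 0.0496
finger_force: 30.0
```

Request:
apply_moves:
  series:
    - [[-0.02,0,-0.1],[0,-0.1,0],-1]
    - [[-0.05,0,-0.2],[0,-0.3,0],-1]
    - [[-0.08,0,-0.3],[0,-0.5,0],-1]
    - [[-0.08,0,-0.3],[0,-0.75,0],-1]
    - [[-0.08,0,-0.3],[0,-0.75,0],-1]
    - [[-0.08,0,-0.3],[0,-0.75,0],-1]
    - [[-0.08,0,-0.3],[0,-0.75,0],-1]
    - [[-0.08,0,-0.3],[0,-0.75,0],-1]

```text
clock: 27.05
eef_pos: [0.4592, -0.0369, 0.0868]
orientation: [0.003, 0.725, 0.689, -0.004]
contact_force: [0.4, -0.4, -3.2]
grip_width: 0.0496
finger_force: 30.0
```

```bash
python3 -c "
from h import *
st(); im,c=cam('wrist'); np.savez('w9.npz',im=im,Rw=c[3],o=c[4]); quads(im,c,0,300,amin=600,amax=9000)"
```

```text
27.05 p [ 0.4592 -0.0369  0.0868] along -0.0141 lat -0.0015 yaw 87.03 z [-0.002 -0.01  -1.   ] F [ 0.4 -0.4 -3.2] M [-0.07 -0.09  0.01] w 0.0496 30.0
A 974.5 n 4 mean [ 63. 292.]
   [[27.0, 299.0], [93.0, 296.0], [86.0, 279.0], [62.0, 278.0]] pos [ 0.1752 -0.1293 -0.0153] normal [-0.357 -0.898 -0.255] x [ 0.91  -0.274 -0.311] err [7.29]
   [[27.0, 299.0], [93.0, 296.0], [86.0, 279.0], [62.0, 278.0]] pos [ 0.1811 -0.1264 -0.0098] normal [-0.621  0.302 -0.723] x [ 0.546 -0.496 -0.675] err [8.03]
A 3173.0 n 4 mean [319. 241.]
   [[293.0, 209.0], [296.0, 273.0], [342.0, 276.0], [345.0, 210.0]] pos [ 0.4579 -0.0339  0.0998] normal [ 0.087  0.093 -0.992] x [-0.05  -0.994 -0.097] err [0.32]
   [[293.0, 209.0], [296.0, 273.0], [342.0, 276.0], [345.0, 210.0]] pos [ 0.4583 -0.0305  0.1009] normal [-0.129 -0.835 -0.534] x [-0.024 -0.536  0.844] err [2.58]
A 3397.0 n 4 mean [527. 152.]
   [[564.0, 126.0], [499.0, 127.0], [492.0, 178.0], [553.0, 177.0]] pos [0.5861 0.0144 0.0887] normal [-0.236 -0.041 -0.971] x [-0.97   0.071  0.233] err [0.64]
   [[564.0, 126.0], [499.0, 127.0], [492.0, 178.0], [553.0, 177.0]] pos [0.5832 0.0146 0.0885] normal [ 0.983 -0.155 -0.103] x [-0.126 -0.151 -0.98 ] err [2.4]
A 3263.0 n 4 mean [323.  67.]
   [[300.0, 32.0], [302.0, 104.0], [343.0, 104.0], [347.0, 32.0]] pos [0.4661 0.071  0.0448] normal [-0.017  0.314 -0.949] x [-0.055 -0.948 -0.313] err [0.07]
   [[300.0, 32.0], [302.0, 104.0], [343.0, 104.0], [347.0, 32.0]] pos [0.466  0.0719 0.0453] normal [ 0.05  -0.1   -0.994] x [-0.062 -0.993  0.097] err [0.71]
```

Request:
apply_moves:
  series:
    - [[0,0,0.1],[0,-0.15,0],-1]
    - [[0,0,0.25],[0,-0.15,0],-1]
    - [[0,0,0.4],[0,-0.15,0],-1]
    - [[0,0,0.5],[0,-0.15,0],-1]
    - [[0,0,0.57],[0,-0.15,0],-1]
    - [[0,0,0.61],[0,-0.15,0],-1]
    - [[0,0,0.63],[0,-0.15,0],-1]
    - [[0,0,0.63],[0,-0.15,0],-1]

```text
clock: 27.77
eef_pos: [0.4587, -0.0387, 0.0254]
orientation: [0.031, 0.725, 0.687, -0.034]
contact_force: [-4.4, -2.0, 17.3]
grip_width: 0.0497
finger_force: 30.0
```

```bash
python3 -c "
from h import *
st()"
```

```text
27.77 p [ 0.4587 -0.0387  0.0254] along -0.0159 lat -0.0018 yaw 86.95 z [-0.006 -0.091 -0.996] F [-4.4 -2.  17.3] M [-0.51  0.95 -0.08] w 0.0497 30.0
```

Request:
apply_moves:
  series:
    - [[0,0,-0.01],[0,0,0],1]
    - [[0,0,-0.01],[0,0,0],1]
    - [[0,0,-0.01],[0,0,0],1]
    - [[0,0,-0.1],[0,0,0],1]
    - [[0,0,-0.3],[0,0,0],1]
    - [[0.05,0,-0.5],[0,0,0],1]
    - [[0.1,0,-0.6],[0,0,0],1]
    - [[0.15,0,-0.6],[0,0,0],1]

```text
clock: 28.43
eef_pos: [0.4625, -0.0157, 0.0847]
orientation: [0.032, 0.724, 0.688, -0.03]
contact_force: [0.9, 0.2, 0.2]
grip_width: 0.0939
finger_force: 0.0
```

Request:
apply_moves:
  series:
    - [[0.3,0,-0.05],[0,0.2,0],1]
    - [[0.6,0.01,-0.1],[0,0.4,0],1]
    - [[0.9,0.02,-0.15],[0,0.6,0],1]
    - [[1,0.02,-0.15],[0,0.8,0],1]
    - [[1,0.02,-0.15],[0,0.9,0],1]
    - [[1,0.02,-0.15],[0,0.9,0],1]
    - [[1,0.02,-0.15],[0,0.9,0],1]
    - [[1,0.02,-0.15],[0,0.9,0],1]

```text
clock: 29.1
eef_pos: [0.4678, 0.0849, 0.0884]
orientation: [-0.131, 0.711, 0.677, 0.137]
contact_force: [0.1, 0.3, -0.1]
grip_width: 0.0939
finger_force: 0.0
```

```bash
python3 -c "
from h import *
st(); im,c=cam('wrist'); np.savez('w10.npz',im=im,Rw=c[3],o=c[4]); quads(im,c,0,300,amin=600,amax=9000)
im,c1=cam('top'); g=im.max(2); P=proj(c1,[[.469,.14,.04],[.455,-.10,.04]]); print(P.round(1)); r=int(P[:,1].mean()); print(int(P[0,0])-6,g[r,int(P[0,0])-6:int(P[1,0])+8].tolist())"
```

```text
29.1 p [0.4678 0.0849 0.0884] along 0.1080 lat 0.0011 yaw 87.16 z [ 0.018  0.372 -0.928] F [ 0.1  0.3 -0.1] M [-0.33 -0.09  0.02] w 0.0939 0.0
A 740.5 n 4 mean [ 59. 290.]
   [[67.0, 299.0], [89.0, 284.0], [59.0, 279.0], [28.0, 299.0]] pos [ 0.1959  0.0405 -0.0278] normal [-0.235 -0.963 -0.133] x [-0.24   0.19  -0.952] err [1.05]
   [[67.0, 299.0], [89.0, 284.0], [59.0, 279.0], [28.0, 299.0]] pos [ 0.1984  0.0403 -0.0239] normal [-0.251  0.865 -0.435] x [0.853 0.41  0.324] err [1.61]
A 1041.0 n 4 mean [316. 245.]
   [[301.0, 269.0], [338.0, 245.0], [338.0, 230.0], [300.0, 231.0]] pos [ 0.467   0.0761 -0.0054] normal [-0.536  0.374 -0.757] x [ 0.844  0.208 -0.494] err [3.84]
   [[301.0, 269.0], [338.0, 245.0], [338.0, 230.0], [300.0, 231.0]] pos [0.4655 0.077  0.005 ] normal [ 0.573 -0.452 -0.683] x [0.818 0.262 0.512] err [4.52]
A 1479.5 n 4 mean [427. 267.]
   [[393.0, 230.0], [438.0, 299.0], [464.0, 299.0], [413.0, 234.0]] pos [0.5282 0.0692 0.1113] normal [-0.638 -0.609 -0.472] x [ 0.351 -0.775  0.525] err [1.63]
   [[393.0, 230.0], [438.0, 299.0], [464.0, 299.0], [413.0, 234.0]] 
[... 266 characters left out ...]
572] err [2.45]
   [[207.0, 299.0], [245.0, 228.0], [225.0, 234.0], [174.0, 299.0]] pos [0.4063 0.0746 0.1173] normal [-0.774  0.616 -0.146] x [0.603 0.787 0.128] err [3.93]
[[262.2 213. ]
 [360.  221. ]]
256 [189, 191, 189, 190, 188, 190, 190, 190, 191, 188, 182, 157, 122, 89, 68, 55, 50, 42, 44, 50, 44, 45, 46, 53, 67, 91, 104, 108, 104, 98, 101, 98, 89, 83, 78, 88, 118, 157, 182, 189, 189, 184, 170, 144, 119, 93, 72, 54, 43, 39, 39, 38, 43, 54, 63, 68, 77, 82, 85, 87, 84, 85, 82, 83, 81, 80, 80, 83, 85, 91, 101, 110, 114, 115, 115, 111, 114, 114, 115, 116, 116, 115, 118, 118, 118, 114, 111, 107, 97, 90, 86, 78, 68, 72, 74, 76, 75, 73, 74, 74, 77, 78, 81, 83, 86, 93, 96, 97, 101, 101, 105]
```

Request:
apply_moves:
  series:
    - [[-0.09,-0.01,0.14],[0,0,0],1]
    - [[-0.18,-0.01,0.29],[0,0,0],0.5]
    - [[-0.27,-0.01,0.43],[0,0,0],0.3]
    - [[-0.27,-0.01,0.43],[0,0,0],0.3]
    - [[-0.27,-0.01,0.43],[0,0,0],-1]
    - [[-0.27,-0.01,0.43],[0,0,0],-1]
    - [[-0.27,-0.01,0.43],[0,0,0],-1]
    - [[-0.27,-0.01,0.43],[0,0,0],-1]

```text
clock: 29.87
eef_pos: [0.4672, 0.0759, 0.0395]
orientation: [-0.13, 0.711, 0.677, 0.138]
contact_force: [2.9, 0.2, 1.2]
grip_width: 0.0509
finger_force: 1.3
```

```bash
python3 -c "
from h import *
st(); im,c=cam('wrist'); np.savez('w11.npz',im=im,Rw=c[3],o=c[4]); quads(im,c,190,310,amin=1500,amax=9000)"
```

```text
29.87 p [0.4672 0.0759 0.0395] along 0.0990 lat 0.0010 yaw 87.22 z [ 0.02   0.372 -0.928] F [2.9 0.2 1.2] M [-0.16 -0.64 -0.19] w 0.0509 1.3
A 1670.5 n 4 mean [ 58. 299.]
   [[96.0, 308.0], [85.0, 279.0], [63.0, 278.0], [12.0, 309.0]] pos [0.3003 0.0501 0.0415] normal [-0.318 -0.928 -0.193] x [-0.439  0.325 -0.838] err [9.13]
   [[96.0, 308.0], [85.0, 279.0], [63.0, 278.0], [12.0, 309.0]] pos [0.32   0.053  0.0654] normal [-0.264  0.819 -0.51 ] x [0.677 0.534 0.507] err [13.59]
A 2506.0 n 4 mean [316. 242.]
   [[343.0, 253.0], [344.0, 216.0], [294.0, 217.0], [297.0, 280.0]] pos [0.4663 0.0746 0.0671] normal [-0.322  0.709 -0.627] x [0.014 0.666 0.746] err [4.9]
   [[343.0, 253.0], [344.0, 216.0], [294.0, 217.0], [297.0, 280.0]] pos [0.4658 0.0776 0.0682] normal [ 0.35  -0.769 -0.535] x [ 0.051  0.586 -0.808] err [5.33]
```

Request:
apply_moves:
  series:
    - [[0,0,0],[0,0,0],-1]
    - [[0,0,0],[0,0,0],-1]
    - [[0,0,0],[0,0,0],-1]
    - [[0.02,0,-0.1],[0,0,0],-1]
    - [[0.05,0,-0.25],[0,-0.15,0],-1]
    - [[0.06,0,-0.41],[0,-0.35,0],-1]
    - [[0.06,0,-0.41],[0,-0.55,0],-1]
    - [[0.06,0,-0.41],[0,-0.75,0],-1]

```text
clock: 30.58
eef_pos: [0.4661, 0.0647, 0.0799]
orientation: [-0.003, 0.726, 0.688, 0.004]
contact_force: [-0.1, 0.8, -4.9]
grip_width: 0.05
finger_force: 30.0
```

```bash
python3 -c "
from h import *
st(); im,c=cam('wrist'); np.savez('w12.npz',im=im,Rw=c[3],o=c[4]); quads(im,c,190,310,amin=1500,amax=9000)"
```

```text
30.58 p [0.4661 0.0647 0.0799] along 0.0877 lat 0.0004 yaw 86.97 z [ 0.001  0.01  -1.   ] F [-0.1  0.8 -4.9] M [-0.01  0.02 -0.03] w 0.05 30.0
A 1706.5 n 4 mean [ 58. 298.]
   [[95.0, 308.0], [86.0, 279.0], [62.0, 278.0], [12.0, 309.0]] pos [0.2978 0.0414 0.0925] normal [-0.312 -0.935  0.166] x [-0.452 -0.007 -0.892] err [8.49]
   [[95.0, 308.0], [86.0, 279.0], [62.0, 278.0], [12.0, 309.0]] pos [0.3171 0.0521 0.1125] normal [-0.277  0.587 -0.761] x [0.694 0.67  0.264] err [12.77]
A 2482.0 n 5 mean [508. 269.]
A 3141.0 n 4 mean [319. 248.]
   [[295.0, 215.0], [297.0, 281.0], [341.0, 283.0], [344.0, 216.0]] pos [0.4646 0.0595 0.0851] normal [ 0.066 -0.047 -0.997] x [-0.058 -0.997  0.043] err [0.42]
   [[295.0, 215.0], [297.0, 281.0], [341.0, 283.0], [344.0, 216.0]] pos [0.4649 0.062  0.0858] normal [-0.106 -0.756 -0.646] x [-0.04  -0.646  0.762] err [2.03]
```

Request:
apply_moves:
  series:
    - [[0,0,0.1],[0,0,0],-1]
    - [[0,0,0.25],[0,0,0],-1]
    - [[0,0,0.4],[0,0,0],-1]
    - [[0,0,0.46],[0,0,0],-1]
    - [[0,0,0.5],[0,0,0],-1]
    - [[0,0,0.53],[0,0,0],-1]
    - [[0,0,0.54],[0,0,0],-1]
    - [[0,0,0.54],[0,0,0],-1]

```text
clock: 31.3
eef_pos: [0.4642, 0.0666, 0.0256]
orientation: [-0.006, 0.725, 0.689, 0.004]
contact_force: [-5.0, 0.8, 13.9]
grip_width: 0.0498
finger_force: 30.0
```

```bash
python3 -c "
from h import *
st()"
```

```text
31.3 p [0.4642 0.0666 0.0256] along 0.0896 lat -0.0015 yaw 87.14 z [-0.003  0.014 -1.   ] F [-5.   0.8 13.9] M [0.24 1.26 0.01] w 0.0498 30.0
```

Request:
apply_moves:
  series:
    - [[0.01,0.01,-0.01],[0,0,0],-1]
    - [[0.02,0.01,-0.01],[0,0,0],-1]
    - [[0.03,0.01,-0.01],[0,0,0],-1]
    - [[0.04,0.01,-0.01],[0,0,0],-1]
    - [[0.05,0.01,-0.01],[0,0,0],-1]
    - [[0.06,0.01,-0.01],[0,0,0],-1]
    - [[0.07,0.01,-0.01],[0,0,0],-1]
    - [[0.08,0.01,-0.01],[0,0,0],-1]

```text
clock: 31.97
eef_pos: [0.4672, 0.0718, 0.0257]
orientation: [-0.005, 0.725, 0.688, 0.003]
contact_force: [0.4, -6.1, 6.7]
grip_width: 0.0496
finger_force: 30.0
```

```bash
python3 -c "
from h import *
st()"
```

```text
31.97 p [0.4672 0.0718 0.0257] along 0.0948 lat 0.0012 yaw 87.01 z [-0.002  0.011 -1.   ] F [ 0.4 -6.1  6.7] M [-1.52  0.12  0.1 ] w 0.0496 30.0
```

Request:
apply_moves:
  series:
    - [[0.01,0,0],[0,0,0],-1]
    - [[0.02,0,0],[0,0,0],-1]
    - [[0.02,0,0],[0,0,0],-1]
    - [[0.03,0,0],[0,0,0],-1]
    - [[0.03,0,0],[0,0,0],-1]
    - [[0.03,0,0],[0,0,0],-1]
    - [[0.03,0,0],[0,0,0],-1]
    - [[0.03,0,0],[0,0,0],-1]

```text
clock: 32.63
eef_pos: [0.4673, 0.075, 0.0257]
orientation: [-0.005, 0.725, 0.689, 0.003]
contact_force: [0.1, -5.1, 6.5]
grip_width: 0.0493
finger_force: 30.0
```

```bash
python3 -c "
from h import *
st()"
```

```text
32.63 p [0.4673 0.075  0.0257] along 0.0981 lat 0.0011 yaw 87.03 z [-0.002  0.011 -1.   ] F [ 0.1 -5.1  6.5] M [-1.37  0.19  0.06] w 0.0493 30.0
```

Request:
apply_moves:
  series:
    - [[0,0,0],[0,0,0],1]
    - [[0,0,0],[0,0,0],1]
    - [[0,0,-0.01],[0,0,0],1]
    - [[0,0,-0.2],[0,0,0],1]
    - [[0,0,-0.4],[0,0,0],1]
    - [[-0.1,0,-0.6],[0,0,0],1]
    - [[-0.2,0,-0.6],[0,0,0],1]
    - [[-0.3,0,-0.6],[0,0,0],1]

```text
clock: 33.3
eef_pos: [0.4662, 0.0466, 0.0854]
orientation: [-0.005, 0.724, 0.69, 0.005]
contact_force: [-0.5, -0.1, 0.2]
grip_width: 0.0933
finger_force: 0.0
```

Request:
apply_moves:
  series:
    - [[-0.3,0,0],[0,0,0],1]
    - [[-0.6,0,0],[0,0,0],1]
    - [[-0.75,0,0],[0,0,0],1]
    - [[-0.75,0,0],[0,0,0],1]
    - [[-0.75,0,0],[0,0,0],1]
    - [[-0.75,0,0],[0,0,0],1]
    - [[-0.75,0,0],[0,0,0],1]
    - [[-0.75,0,0],[0,0,0],1]

```text
clock: 33.97
eef_pos: [0.4617, -0.0268, 0.0835]
orientation: [-0.006, 0.724, 0.69, 0.004]
contact_force: [0.4, -0.2, -0.6]
grip_width: 0.0941
finger_force: 0.0
```

```bash
python3 -c "
from h import *
st(); im,c=cam('wrist'); np.savez('w13.npz',im=im,Rw=c[3],o=c[4]); quads(im,c,0,300,amin=900,amax=9000)
P0=L0-(L0@U)*U
for al in(.1413,.1381,.0581,.0285,-.0115,-.0515): print(al,proj(c,P0+al*U+[0,0,.04]).round(1))
print(im[:300,321].max(1)[::2].tolist())"
```

```text
33.97 p [ 0.4617 -0.0268  0.0835] along -0.0038 lat 0.0006 yaw 87.29 z [-0.002  0.015 -1.   ] F [ 0.4 -0.2 -0.6] M [-0.1  -0.07 -0.  ] w 0.0941 0.0
A 1400.5 n 4 mean [427. 266.]
   [[394.0, 229.0], [436.0, 297.0], [463.0, 299.0], [414.0, 236.0]] pos [ 0.5234 -0.0347  0.1066] normal [-0.653 -0.733 -0.192] x [ 0.33  -0.503  0.799] err [1.51]
   [[394.0, 229.0], [436.0, 297.0], [463.0, 299.0], [414.0, 236.0]] pos [ 0.5226 -0.0348  0.1093] normal [ 0.828  0.474 -0.299] x [ 0.541 -0.815  0.206] err [3.22]
A 1511.5 n 4 mean [211. 267.]
   [[206.0, 299.0], [245.0, 230.0], [226.0, 233.0], [175.0, 299.0]] pos [ 0.3985 -0.0282  0.1082] normal [ 0.556 -0.791 -0.257] x [ 0.387  0.519 -0.762] err [2.56]
   [[206.0, 299.0], [245.0, 230.0], [226.0, 233.0], [175.0, 299.0]] pos [ 0.3991 -0.0288  0.11  ] normal [-0.796  0.498 -0.345] x [ 0.59   0.767 -0.253] err [2.95]
A 3287.5 n 4 mean [524. 168.]
   [[560.0, 143.0], [496.0, 143.0], [489.0, 193.0], [550.0, 193.0]] pos [0.5874 0.0156 0.0873] normal [-0.233 -0.047 -0.971] x [-0.97   0.085  0.229] err [0.58]
   [[560.0, 143.0], [496.0, 143.0], [489.0, 1
[... 234 characters left out ...]
515 [[319.8 270.1]]
[166, 160, 112, 75, 73, 75, 74, 72, 48, 23, 22, 25, 34, 34, 36, 38, 36, 38, 39, 37, 37, 36, 35, 44, 92, 119, 121, 121, 121, 121, 121, 121, 121, 120, 121, 122, 121, 122, 122, 121, 120, 121, 121, 121, 121, 121, 120, 120, 120, 121, 120, 120, 120, 120, 120, 120, 119, 120, 104, 54, 33, 33, 34, 35, 34, 36, 36, 34, 32, 30, 84, 117, 162, 195, 202, 203, 204, 203, 204, 203, 203, 203, 203, 205, 203, 175, 76, 43, 29, 22, 29, 31, 32, 32, 31, 32, 33, 30, 30, 50, 101, 116, 116, 116, 117, 117, 116, 117, 117, 116, 116, 116, 115, 96, 67, 65, 66, 66, 65, 65, 66, 65, 65, 64, 65, 75, 82, 39, 28, 29, 30, 31, 30, 29, 87, 184, 201, 200, 199, 199, 199, 200, 199, 198, 199, 198, 198, 198, 198, 197]
```

Request:
apply_moves:
  series:
    - [[-0.07,0,0.2],[0,0,0],1]
    - [[-0.07,0,0.4],[0,0,0],0.3]
    - [[-0.07,0,0.59],[0,0,0],0.3]
    - [[-0.07,0,0.59],[0,0,0],0.3]
    - [[-0.07,0,0.59],[0,0,0],-1]
    - [[-0.07,0,0.59],[0,0,0],-1]
    - [[-0.07,0,0.59],[0,0,0],-1]
    - [[-0.07,0,0.59],[0,0,0],-1]

```text
clock: 34.68
eef_pos: [0.461, -0.0343, 0.0255]
orientation: [-0.006, 0.724, 0.689, 0.004]
contact_force: [-2.1, -0.3, 1.2]
grip_width: 0.0508
finger_force: 1.3
```

Request:
apply_moves:
  series:
    - [[0,0,0],[0,0,0],-1]
    - [[0.05,0,0],[0,0,0],-1]
    - [[0.1,0,0],[0,0,0],-1]
    - [[0.15,0,0],[0,0,0],-1]
    - [[0.2,0,0],[0,0,0],-1]
    - [[0.25,0,0],[0,0,0],-1]
    - [[0.25,0,0],[0,0,0],-1]
    - [[0.25,0,0],[0,0,0],-1]

```text
clock: 35.35
eef_pos: [0.4633, -0.0086, 0.0254]
orientation: [-0.005, 0.724, 0.69, 0.005]
contact_force: [0.1, -1.0, 6.4]
grip_width: 0.0498
finger_force: 30.0
```

```bash
python3 -c "
from h import *
st()"
```

```text
35.35 p [ 0.4633 -0.0086  0.0254] along 0.0144 lat 0.0012 yaw 87.21 z [-0.     0.014 -1.   ] F [ 0.1 -1.   6.4] M [-0.44  0.2   0.  ] w 0.0498 30.0
```

Request:
apply_moves:
  series:
    - [[0.01,0,0],[0,0,0],-1]
    - [[0.02,0,0],[0,0,0],-1]
    - [[0.03,0,0],[0,0,0],-1]
    - [[0.03,0,0],[0,0,0],-1]
    - [[0.03,0,0],[0,0,0],-1]
    - [[0.03,0,0],[0,0,0],-1]
    - [[0.03,0,0],[0,0,0],-1]
    - [[0.03,0,0],[0,0,0],-1]

```text
clock: 36.02
eef_pos: [0.4633, -0.007, 0.0254]
orientation: [-0.005, 0.725, 0.689, 0.004]
contact_force: [-0.1, -4.9, 5.6]
grip_width: 0.0496
finger_force: 30.0
```

Request:
apply_moves:
  series:
    - [[-0.01,0,0],[0,0,0],1]
    - [[-0.01,0,0],[0,0,0],1]
    - [[-0.01,0,-0.01],[0,0,0],1]
    - [[-0.01,0,-0.2],[0,0,0],1]
    - [[0,0,-0.5],[0,0,0],1]
    - [[0,0,-0.8],[0,0,0],1]
    - [[0,0,-0.95],[0,0,0],1]
    - [[0,0,-0.95],[0,0,0],1]

```text
clock: 36.68
eef_pos: [0.4652, -0.0069, 0.1228]
orientation: [-0.004, 0.724, 0.689, 0.007]
contact_force: [0.4, -0.2, 0.2]
grip_width: 0.0936
finger_force: 0.0
```

```bash
python3 -c "
from h import *
st(); im,c=cam('wrist'); np.savez('w14.npz',im=im,Rw=c[3],o=c[4]); quads(im,c,0,300,amin=900,amax=9000)
P0=L0-(L0@U)*U
for al in(.1413,.1381,.0581,.0171,-.0229): print(al,proj(c,P0+al*U+[0,0,.04]).round(1))
print(im[:300,321].max(1)[::2].tolist())"
```

```text
36.68 p [ 0.4652 -0.0069  0.1228] along 0.0161 lat 0.0030 yaw 87.18 z [ 0.004  0.015 -1.   ] F [ 0.4 -0.2  0.2] M [-0.03 -0.04  0.02] w 0.0936 0.0
A 1391.5 n 4 mean [427. 266.]
   [[393.0, 229.0], [437.0, 299.0], [462.0, 299.0], [413.0, 235.0]] pos [ 0.5259 -0.0144  0.1476] normal [-0.659 -0.724 -0.206] x [ 0.342 -0.532  0.775] err [1.28]
   [[393.0, 229.0], [437.0, 299.0], [462.0, 299.0], [413.0, 235.0]] pos [ 0.525  -0.0144  0.1502] normal [ 0.84   0.459 -0.291] x [ 0.53  -0.808  0.256] err [3.46]
A 1502.5 n 4 mean [211. 267.]
   [[207.0, 299.0], [245.0, 228.0], [222.0, 237.0], [176.0, 299.0]] pos [ 0.4015 -0.0084  0.1471] normal [ 0.551 -0.803 -0.227] x [ 0.321  0.455 -0.831] err [1.66]
   [[207.0, 299.0], [245.0, 228.0], [222.0, 237.0], [176.0, 299.0]] pos [ 0.4029 -0.0081  0.1514] normal [-0.779  0.525 -0.343] x [ 0.595  0.791 -0.143] err [4.16]
A 2334.0 n 4 mean [488. 181.]
   [[518.0, 160.0], [464.0, 161.0], [460.0, 202.0], [512.0, 201.0]] pos [0.5907 0.0195 0.0923] normal [-0.235 -0.071 -0.969] x [-0.97   0.082  0.229] err [0.39]
   [[518.0, 160.0], [464.0, 161.0], [460.0, 20
[... 235 characters left out ...]
, 174, 174, 174, 173, 173, 173, 174, 173, 173, 173, 173, 174, 172, 173, 172, 172, 172, 172, 171, 171, 170, 171, 169, 145, 87, 76, 76, 75, 61, 29, 21, 28, 36, 39, 38, 37, 37, 39, 37, 37, 39, 79, 116, 120, 119, 121, 120, 120, 120, 120, 120, 119, 118, 119, 118, 119, 118, 119, 119, 118, 118, 118, 117, 118, 118, 117, 118, 118, 117, 93, 40, 33, 33, 31, 32, 32, 32, 31, 23, 15, 26, 32, 32, 29, 33, 31, 32, 33, 40, 90, 117, 116, 116, 117, 117, 117, 117, 115, 116, 114, 115, 116, 116, 115, 116, 115, 116, 115, 116, 115, 115, 115, 103, 52, 30, 29, 29, 30, 29, 47, 151, 201, 203, 203, 203, 202, 203, 201, 201, 201, 201, 201, 200, 200, 198, 200, 200, 199, 198, 197, 197, 198, 197, 197, 197, 197, 196, 189, 128]
```

Request:
apply_moves:
  series:
    - [[0.2,0.02,0],[0,0,-0.2],1]
    - [[0.4,0.04,0],[0,0,-0.4],1]
    - [[0.6,0.06,0],[0,0,-0.6],1]
    - [[0.8,0.08,0],[0,0,-0.8],1]
    - [[0.98,0.1,0],[0,0,-0.8],1]
    - [[0.98,0.1,0],[0,0,-0.8],1]
    - [[0.98,0.1,0],[0,0,-0.8],1]
    - [[0.98,0.1,0],[0,0,-0.8],1]

```text
clock: 37.4
eef_pos: [0.4767, 0.0886, 0.1203]
orientation: [-0.005, 0.566, 0.825, 0.004]
contact_force: [0.1, -0.2, -0.1]
grip_width: 0.0937
finger_force: 0.0
```

Request:
apply_moves:
  series:
    - [[0.2,0.1,0],[0,0,-0.2],1]
    - [[0.4,0.2,0],[0,0,-0.4],1]
    - [[0.6,0.3,0],[0,0,-0.6],1]
    - [[0.8,0.4,0],[0,0,-0.8],1]
    - [[1,0.52,0],[0,0,-0.8],1]
    - [[1,0.52,0],[0,0,-0.8],1]
    - [[1,0.52,0],[0,0,-0.8],1]
    - [[1,0.52,0],[0,0,-0.8],1]

```text
clock: 38.07
eef_pos: [0.4898, 0.1994, 0.1223]
orientation: [-0.004, 0.382, 0.924, 0.005]
contact_force: [-0.4, -0.2, -0.3]
grip_width: 0.094
finger_force: 0.0
```

Request:
apply_moves:
  series:
    - [[0.2,0.2,0.1],[0,0,-0.2],1]
    - [[0.4,0.4,0.2],[0,0,-0.4],1]
    - [[0.6,0.6,0.3],[0,0,-0.6],1]
    - [[0.7,0.8,0.4],[0,0,-0.71],1]
    - [[0.87,1,0.4],[0,0,-0.71],1]
    - [[0.87,1,0.4],[0,0,-0.71],1]
    - [[0.87,1,0.4],[0,0,-0.71],1]
    - [[0.87,1,0.4],[0,0,-0.71],1]

```text
clock: 38.73
eef_pos: [0.4991, 0.3318, 0.0843]
orientation: [-0.002, 0.205, 0.979, 0.005]
contact_force: [0.3, -0.5, 0.9]
grip_width: 0.0943
finger_force: 0.0
```

```bash
python3 -c "
from h import *
look(lo=900);st()"
```

```text
38.73 [0.4991 0.3318 0.0843] yaw 156.34 F [ 0.3 -0.5  0.9]
px [ 65. 245.] A 1243.5 rect (431.5, 117.3, 105.2, 44.2, 64.4)
px [321. 220.] A 1860.0 rect (502.4, 330.6, 46.2, 30.9, -23.8)
px [632. 185.] A 1692.5 rect (588.4, 568.2, 138.5, 21.6, -6.6)
px [219.  40.] A 5363.0 rect (351.7, 320.2, 63.9, 51.2, -8.3)
38.78 p [0.4993 0.3317 0.0844] along 0.3560 lat 0.0204 yaw 156.32 z [-0.002  0.012 -1.   ] F [-0.3 -0.1 -0.2] M [ 0.06 -0.11  0.  ] w 0.0945 0.0
```

Request:
apply_moves:
  series:
    - [[-0.03,0.01,0.3],[0,0,0],0.5]
    - [[-0.03,0.01,0.6],[0,0,0],0.3]
    - [[-0.03,0.01,0.68],[0,0,0],0.3]
    - [[-0.03,0.01,0.68],[0,0,0],0.3]
    - [[-0.03,0.01,0.68],[0,0,0],-1]
    - [[-0.03,0.01,0.68],[0,0,0],-1]
    - [[-0.03,0.01,0.68],[0,0,0],-1]
    - [[-0.03,0.01,0.68],[0,0,0],-1]

```text
clock: 39.45
eef_pos: [0.5026, 0.3352, 0.0182]
orientation: [-0.002, 0.204, 0.979, 0.007]
contact_force: [-1.0, -1.8, 6.0]
grip_width: 0.0497
finger_force: 30.0
```

```bash
python3 -c "
from h import *
st()"
```

```text
39.45 p [0.5026 0.3352 0.0182] along 0.3597 lat 0.0234 yaw 156.43 z [-0.     0.014 -1.   ] F [-1.  -1.8  6. ] M [-0.34  0.1  -0.03] w 0.0497 30.0
```

Request:
apply_moves:
  series:
    - [[0,0,0],[0,0,0],-1]
    - [[0,0,0],[0,0,0],-1]
    - [[0,0,-0.1],[0,0,0],-1]
    - [[-0.04,-0.2,-0.35],[0,0,0.1],-1]
    - [[-0.1,-0.4,-0.6],[0,0,0.3],-1]
    - [[-0.2,-0.65,-0.8],[0,0,0.5],-1]
    - [[-0.3,-0.9,-0.9],[0,0,0.7],-1]
    - [[-0.3,-1,-0.9],[0,0,0.77],-1]

```text
clock: 40.12
eef_pos: [0.4917, 0.2262, 0.1078]
orientation: [-0.001, 0.4, 0.917, 0.006]
contact_force: [-0.4, -0.5, -2.2]
grip_width: 0.0496
finger_force: 30.0
```

Request:
apply_moves:
  series:
    - [[-0.2,-0.2,0],[0,0,0.2],-1]
    - [[-0.4,-0.4,0],[0,0,0.4],-1]
    - [[-0.6,-0.6,0],[0,0,0.6],-1]
    - [[-0.8,-0.8,0],[0,0,0.77],-1]
    - [[-1,-1,0],[0,0,0.77],-1]
    - [[-1,-1,0],[0,0,0.77],-1]
    - [[-1,-1,0],[0,0,0.77],-1]
    - [[-1,-1,0],[0,0,0.77],-1]

```text
clock: 40.78
eef_pos: [0.4857, 0.0903, 0.1034]
orientation: [-0.005, 0.571, 0.821, 0.006]
contact_force: [0.1, -0.2, -1.9]
grip_width: 0.0501
finger_force: 30.0
```

Request:
apply_moves:
  series:
    - [[-0.2,-0.12,0],[0,0,0.2],-1]
    - [[-0.4,-0.24,0],[0,0,0.4],-1]
    - [[-0.6,-0.36,0],[0,0,0.6],-1]
    - [[-0.8,-0.48,0],[0,0,0.77],-1]
    - [[-1,-0.6,0],[0,0,0.77],-1]
    - [[-1,-0.6,0],[0,0,0.77],-1]
    - [[-1,-0.6,0],[0,0,0.77],-1]
    - [[-1,-0.6,0],[0,0,0.77],-1]

```text
clock: 41.45
eef_pos: [0.4647, -0.0235, 0.1018]
orientation: [-0.006, 0.723, 0.69, 0.005]
contact_force: [-0.2, 0.8, -1.7]
grip_width: 0.0497
finger_force: 30.0
```

```bash
python3 -c "
from h import *
st(); im,c=cam('wrist'); np.savez('w15.npz',im=im,Rw=c[3],o=c[4]); quads(im,c,180,320,amin=900,amax=9000)
P0=L0-(L0@U)*U
for al in(.0581,-.0222,-.0295): print(al,proj(c,P0+al*U+[0,0,.04]).round(1))
print(im[:300,321].max(1)[::2].tolist())"
```

```text
41.45 p [ 0.4647 -0.0235  0.1018] along -0.0005 lat 0.0034 yaw 87.32 z [-0.001  0.016 -1.   ] F [-0.2  0.8 -1.7] M [-0.06 -0.1   0.01] w 0.0497 30.0
A 2452.5 n 6 mean [ 54. 304.]
A 1701.0 n 5 mean [383. 274.]
A 3217.0 n 4 mean [319. 254.]
   [[294.0, 221.0], [297.0, 288.0], [342.0, 289.0], [345.0, 222.0]] pos [ 0.4633 -0.0302  0.1134] normal [ 0.045 -0.004 -0.999] x [-0.045 -0.999  0.002] err [0.5]
   [[294.0, 221.0], [297.0, 288.0], [342.0, 289.0], [345.0, 222.0]] pos [ 0.4635 -0.0271  0.1143] normal [-0.081 -0.804 -0.589] x [-0.027 -0.589  0.808] err [2.42]
0.0581 [[316.9 141.7]]
-0.0222 [[316.7 233.5]]
-0.0295 [[316.7 241.1]]
[188, 188, 188, 188, 188, 188, 188, 187, 181, 130, 86, 85, 84, 85, 75, 41, 25, 27, 36, 43, 43, 43, 44, 43, 42, 45, 44, 42, 47, 100, 134, 134, 136, 136, 136, 135, 135, 136, 137, 136, 136, 134, 135, 135, 135, 136, 135, 135, 136, 135, 136, 135, 135, 133, 134, 135, 134, 135, 134, 134, 127, 75, 40, 39, 39, 41, 39, 39, 38, 39, 32, 25, 24, 30, 37, 38, 37, 39, 38, 39, 35, 38, 53, 108, 130, 132, 132, 130, 131, 132, 122, 64, 60, 70, 71, 28, 21, 30, 34, 35, 36, 34, 35, 38, 35, 36, 34, 35, 35, 36, 62, 120, 130, 130, 131, 129, 130, 131, 129, 110, 80, 74, 73, 75, 73, 74, 73, 74, 74, 72, 73, 73, 73, 72, 74, 72, 72, 73, 73, 74, 73, 73, 72, 73, 68, 35, 20, 21, 19, 18]
```

Request:
apply_moves:
  series:
    - [[-0.2,-0.01,0],[0,0,0],-1]
    - [[-0.4,-0.02,0.1],[0,0,0],-1]
    - [[-0.6,-0.03,0.2],[0,0,0],-1]
    - [[-0.665,-0.03,0.35],[0,0,0],-1]
    - [[-0.665,-0.03,0.5],[0,0,0],-1]
    - [[-0.665,-0.03,0.55],[0,0,0],-1]
    - [[-0.665,-0.03,0.55],[0,0,0],-1]
    - [[-0.665,-0.03,0.55],[0,0,0],-1]

```text
clock: 42.17
eef_pos: [0.458, -0.0896, 0.0459]
orientation: [-0.006, 0.724, 0.69, 0.004]
contact_force: [-0.0, -0.5, -1.8]
grip_width: 0.0498
finger_force: 30.0
```

```bash
python3 -c "
from h import *
st(); im,c=cam('wrist'); np.savez('w16.npz',im=im,Rw=c[3],o=c[4])
P0=L0-(L0@U)*U
for al in(.0581,-.0222,-.0295): print(al,proj(c,P0+al*U+[0,0,.04]).round(1))
print(im[100:260,321].max(1).tolist())"
```

```text
42.17 p [ 0.458  -0.0896  0.0459] along -0.0668 lat -0.0000 yaw 87.3 z [-0.002  0.015 -1.   ] F [-0.  -0.5 -1.8] M [-0.08 -0.11  0.03] w 0.0498 30.0
0.0581 [[322.2  31.9]]
-0.0222 [[321.4 171.1]]
-0.0295 [[321.4 182.1]]
[137, 137, 137, 136, 136, 137, 136, 136, 137, 136, 136, 135, 136, 136, 136, 135, 136, 137, 136, 136, 137, 137, 136, 136, 134, 135, 135, 135, 136, 135, 135, 135, 134, 136, 135, 135, 134, 135, 135, 135, 134, 136, 136, 135, 135, 134, 129, 118, 91, 58, 43, 39, 37, 37, 38, 38, 37, 37, 38, 38, 37, 38, 38, 36, 37, 37, 36, 38, 38, 37, 34, 33, 41, 75, 128, 181, 216, 224, 224, 224, 213, 171, 107, 59, 62, 66, 71, 77, 71, 49, 29, 21, 23, 27, 29, 34, 32, 34, 35, 36, 38, 37, 37, 37, 36, 36, 38, 36, 36, 35, 35, 36, 36, 35, 36, 35, 36, 36, 34, 41, 65, 98, 122, 131, 132, 132, 131, 132, 133, 132, 132, 131, 132, 132, 132, 133, 133, 131, 131, 126, 109, 87, 77, 74, 75, 75, 75, 75, 73, 74, 74, 74, 73, 74, 74, 74, 74, 74, 74, 74]
```

Request:
apply_moves:
  series:
    - [[0,0,0.07],[0,0,0],-1]
    - [[0,0,0.13],[0,0,0],-1]
    - [[0,0,0.16],[0,0,0],-1]
    - [[0,0,0.18],[0,0,0],-1]
    - [[0,0,0.2],[0,0,0],-1]
    - [[0,0,0.21],[0,0,0],-1]
    - [[0,0,0.21],[0,0,0],-1]
    - [[0,0,0.21],[0,0,0],-1]

```text
clock: 42.88
eef_pos: [0.4574, -0.0908, 0.0249]
orientation: [-0.006, 0.724, 0.689, 0.004]
contact_force: [0.3, -0.0, -1.9]
grip_width: 0.0499
finger_force: 30.0
```

```bash
python3 -c "
from h import *
st(); im,c=cam('wrist'); np.savez('w17.npz',im=im,Rw=c[3],o=c[4]);quads(im,c,180,320,amin=1900,amax=9000)
P0=L0-(L0@U)*U
for al in(-.0222,-.0295): print(al,proj(c,P0+al*U+[0,0,.04]).round(1))
print(im[100:230,321].max(1).tolist())"
```

```text
42.88 p [ 0.4574 -0.0908  0.0249] along -0.0681 lat -0.0005 yaw 87.15 z [-0.002  0.014 -1.   ] F [ 0.3 -0.  -1.9] M [-0.05 -0.06 -0.  ] w 0.0499 30.0
A 2461.0 n 6 mean [ 54. 304.]
A 3225.0 n 4 mean [319. 254.]
   [[294.0, 221.0], [296.0, 287.0], [342.0, 289.0], [344.0, 221.0]] pos [ 0.4557 -0.0971  0.0364] normal [ 0.048 -0.003 -0.999] x [-0.048 -0.999  0.   ] err [0.3]
   [[294.0, 221.0], [296.0, 287.0], [342.0, 289.0], [344.0, 221.0]] pos [ 0.456  -0.0943  0.0368] normal [-0.092 -0.801 -0.591] x [-0.025 -0.592  0.806] err [2.08]
-0.0222 [[322.3 175.7]]
-0.0295 [[322.2 188.1]]
[137, 138, 137, 137, 136, 136, 137, 137, 137, 136, 137, 137, 136, 136, 136, 137, 136, 136, 136, 136, 137, 136, 136, 136, 137, 136, 136, 137, 136, 136, 137, 136, 135, 136, 136, 136, 135, 136, 135, 135, 136, 135, 134, 136, 135, 135, 135, 134, 129, 112, 82, 53, 40, 37, 38, 39, 38, 39, 39, 37, 38, 38, 37, 37, 38, 36, 37, 38, 36, 37, 37, 37, 39, 37, 36, 34, 34, 57, 113, 172, 197, 170, 107, 60, 62, 65, 72, 78, 71, 51, 30, 18, 20, 25, 29, 32, 35, 35, 36, 37, 36, 37, 36, 37, 36, 37, 37, 37, 37, 34, 37, 35, 36, 36, 38, 36, 36, 36, 37, 40, 64, 98, 124, 132, 132, 133, 133, 133, 133, 133]
```

Request:
apply_moves:
  series:
    - [[0,0,0.01],[0,0,0],-1]
    - [[0,0,0.01],[0,0,0],1]
    - [[0,0,0.01],[0,0,0],1]
    - [[0,0,0],[0,0,0],1]
    - [[0,0,-0.2],[0,0,0],1]
    - [[0,0,-0.5],[0,0,0],1]
    - [[0,0,-0.8],[0,0,0],1]
    - [[0,0,-1],[0,0,0],1]

```text
clock: 43.6
eef_pos: [0.4584, -0.0923, 0.127]
orientation: [-0.005, 0.724, 0.689, 0.005]
contact_force: [0.5, -1.4, 0.5]
grip_width: 0.0919
finger_force: 0.0
```

```bash
python3 -c "
from h import *
st(); im,c=cam('wrist'); np.savez('w18.npz',im=im,Rw=c[3],o=c[4])
P0=L0-(L0@U)*U
for al in(-.0222,-.0281,-.1081): print(al,proj(c,P0+al*U+[0,0,.04]).round(1))
print(im[40:290,321].max(1)[::2].tolist())"
```

```text
43.6 p [ 0.4584 -0.0923  0.127 ] along -0.0695 lat 0.0005 yaw 87.15 z [ 0.     0.014 -1.   ] F [ 0.5 -1.4  0.5] M [-0.03 -0.16  0.01] w 0.0919 0.0
-0.0222 [[320.  151.8]]
-0.0281 [[320.  158.3]]
-0.1081 [[319.8 239.4]]
[36, 37, 36, 37, 37, 36, 34, 23, 11, 16, 29, 35, 37, 37, 36, 36, 35, 37, 37, 48, 97, 118, 119, 119, 119, 119, 120, 119, 119, 119, 119, 118, 117, 118, 118, 118, 118, 119, 118, 118, 118, 118, 118, 117, 118, 118, 117, 110, 58, 31, 33, 32, 30, 33, 35, 31, 36, 89, 122, 109, 60, 35, 27, 30, 31, 30, 32, 30, 31, 32, 56, 107, 116, 115, 116, 116, 116, 115, 114, 115, 115, 114, 114, 114, 115, 114, 115, 115, 114, 114, 114, 115, 115, 108, 62, 30, 30, 28, 28, 29, 30, 50, 84, 153, 180, 177, 145, 109, 108, 109, 120, 135, 140, 145, 166, 173, 174, 162, 126, 113, 112, 113, 113, 113, 112]
```

Request:
apply_moves:
  series:
    - [[0.2,0.14,-0.1],[0,0,-0.2],1]
    - [[0.4,0.28,-0.2],[0,0,-0.4],1]
    - [[0.6,0.42,-0.2],[0,0,-0.6],1]
    - [[0.8,0.56,-0.2],[0,0,-0.72],1]
    - [[1,0.7,-0.2],[0,0,-0.72],1]
    - [[1,0.7,-0.2],[0,0,-0.72],1]
    - [[1,0.7,-0.2],[0,0,-0.72],1]
    - [[1,0.7,-0.2],[0,0,-0.72],1]

```text
clock: 44.32
eef_pos: [0.5317, 0.0031, 0.1454]
orientation: [-0.005, 0.583, 0.813, 0.004]
contact_force: [0.1, 0.4, -0.4]
grip_width: 0.0938
finger_force: 0.0
```

Request:
apply_moves:
  series:
    - [[0.12,0.2,0],[0,0,-0.2],1]
    - [[0.24,0.4,0],[0,0,-0.4],1]
    - [[0.36,0.6,0],[0,0,-0.6],1]
    - [[0.48,0.8,0],[0,0,-0.72],1]
    - [[0.6,1,0],[0,0,-0.72],1]
    - [[0.6,1,0],[0,0,-0.72],1]
    - [[0.6,1,0],[0,0,-0.72],1]
    - [[0.6,1,0],[0,0,-0.72],1]

```text
clock: 44.98
eef_pos: [0.6069, 0.0907, 0.1465]
orientation: [-0.004, 0.421, 0.907, 0.005]
contact_force: [0.2, -0.5, 0.2]
grip_width: 0.094
finger_force: 0.0
```

Request:
apply_moves:
  series:
    - [[0.1,0.2,0],[0,0,-0.2],1]
    - [[0.2,0.4,0],[0,0,-0.4],1]
    - [[0.3,0.6,0],[0,0,-0.6],1]
    - [[0.4,0.75,0],[0,0,-0.72],1]
    - [[0.42,0.8,0],[0,0,-0.72],1]
    - [[0.42,0.8,0],[0,0,-0.72],1]
    - [[0.42,0.8,0],[0,0,-0.72],1]
    - [[0.42,0.8,0],[0,0,-0.72],1]

```text
clock: 45.65
eef_pos: [0.6415, 0.1739, 0.148]
orientation: [-0.003, 0.244, 0.97, 0.005]
contact_force: [0.3, 0.1, -0.3]
grip_width: 0.0938
finger_force: 0.0
```

```bash
python3 - <<'E'
from h import *
st(); im,c=cam("wrist"); np.savez("w19.npz",im=im,Rw=c[3],o=c[4])
V=cv2.cvtColor(im,cv2.COLOR_BGR2HSV)[...,2]
print("dark z=.054"); blobs(c,(V<60)&(np.arange(400)[:,None]<275),.054,900,9000)
it,ct=cam("top"); np.savez("top9.npz",im=it,Rw=ct[3],o=ct[4])
V=cv2.cvtColor(it,cv2.COLOR_BGR2HSV)[...,2]
print("tray plates top"); S=cv2.cvtColor(it,cv2.COLOR_BGR2HSV)[...,1]
blobs(ct,(S<90)&(V>75)&(V<135),.04,100,900)
# cam disc by Hough on upscaled crop
P=proj(ct,[[.455,-.15,.04]])[0]; x0,y0=int(P[0])-30,int(P[1])-30
g=cv2.resize(cv2.cvtColor(it,cv2.COLOR_BGR2GRAY)[y0:y0+60,x0:x0+60],None,fx=8,fy=8,interpolation=cv2.INTER_CUBIC)
h=cv2.HoughCircles(g,cv2.HOUGH_GRADIENT,2,40,param1=60,param2=20,minRadius=90,maxRadius=120)
if h is not None:
    for x,y,r in h[0][:4]:
        Q=ray(ct,((x+.5)/8+x0-.5,(y+.5)/8+y0-.5),.04)[0]; print("disc",Q.round(4),"r px",r/8,"rel axis along",(Q-L0)@U+.1811,"lat",(Q-L0)@N_)
E
```

```text
45.65 p [0.6415 0.1739 0.148 ] along 0.2055 lat 0.1702 yaw 151.77 z [-0.003  0.012 -1.   ] F [ 0.3  0.1 -0.3] M [ 0.  -0.2  0. ] w 0.0938 0.0
dark z=.054
px [173. 235.] A 2195.0 rect (606.3, 29.1, 64.9, 64.9, -3.6)
px [322. 192.] A 2586.5 rect (636.0, 178.9, 98.1, 27.0, -28.3)
tray plates top
px [ 80. 164.] A 103.5 rect (579.6, 599.7, 28.9, 27.3, 5.6)
px [ 82. 139.] A 100.5 rect (646.0, 599.7, 29.7, 29.6, 29.6)
px [ 85. 114.] A 101.5 rect (709.3, 600.0, 29.8, 27.8, 5.5)
px [ 95. 136.] A 204.0 rect (669.3, 563.3, 297.9, 61.3, -9.7)
px [207.  22.] A 100.5 rect (965.4, 310.8, 121.4, 41.8, 27.9)
```

Request:
apply_moves:
  series:
    - [[0.04,0.01,0.3],[0.017,-0.015,0],0]
    - [[0.07,0.02,0.6],[0.017,-0.015,0],0]
    - [[0.07,0.02,0.8],[0.017,-0.015,0],0]
    - [[0.07,0.02,0.8],[0.017,-0.015,0],0]
    - [[0.07,0.02,0.8],[0.017,-0.015,0],0]
    - [[0.07,0.02,0.8],[0.017,-0.015,0],0]
    - [[0.07,0.02,0.8],[0.017,-0.015,0],0]
    - [[0.07,0.02,0.8],[0.017,-0.015,0],0]

```text
clock: 46.42
eef_pos: [0.6375, 0.183, 0.07]
orientation: [0.001, 0.243, 0.97, 0.002]
contact_force: [0.7, 0.2, -0.3]
grip_width: 0.0472
finger_force: 0.0
```

```bash
python3 - <<'E'
from h import *
st(); im,c=cam("wrist")
V=cv2.cvtColor(im,cv2.COLOR_BGR2HSV)[...,2]
blobs(c,(V<60)&(np.arange(400)[:,None]<245),.054,900,20000)
d=np.load("top9.npz"); i=arm.camera_info("top"); ct=(200/np.tan(np.radians(i["fov_y"]/2)),i["cx"],i["cy"],d["Rw"],d["o"])
g=cv2.cvtColor(d["im"],cv2.COLOR_BGR2GRAY); P=proj(ct,[[.455,-.15,.04]])[0]; x0,y0=int(P[0]),int(P[1]); print(x0,y0)
for r in g[y0-16:y0+24,x0-18:x0+30:1]: print(" ".join(f"{v:3d}" for v in r[::1]))
E
```

```text
46.42 p [0.6375 0.183  0.07  ] along 0.2143 lat 0.1658 yaw 151.92 z [ 0.003  0.003 -1.   ] F [ 0.7  0.2 -0.3] M [ 0.08 -0.19 -0.03] w 0.0472 0.0
px [316. 204.] A 3019.0 rect (617.4, 189.2, 59.5, 27.3, -28.2)
px [79. 91.] A 16035.0 rect (474.0, 81.0, 131.2, 71.1, 81.2)
380 221
127 126 124 121 124 123 119 121 119 117 118 117 117 113 114 113 111 109 108 110 106 107 106 102 105 102  99  99 103 108 114 109 100 101  94  82  68  71  85  91  92  98 110 120 124 124 124 125
122 123 124 121 119 118 116 116 117 113 115 115 113 113 111 110 109 106 105 105 107 101 101  99  99  98  96  97 102 105 109 104  98  99  91  83  67  71  83  88  89 101 109 121 122 125 125 124
121 121 118 117 116 115 114 114 114 113 110 110 109 108 107 106 105 104 106 103 102 101 101  98  97  92  95  98 101 104 105 100  96  93  90  78  63  67  82  89  94  97 111 120 122 124 124 124
117 116 115 114 116 113 113 111 109 108 107 107 107 105 103 104 102 101  99  99  98  97  95  95  92  94  92  98 102 106 103  99  96  93  86  74  63  68  80  85  91 102 112 119 124 124 125 123
115 115 111 112 111 109 109 108 107 105 107 105 101 104
[... 6156 characters left out ...]
  80  76  76  79  82  85  86  86  81  77  68  64  72  79  84  84  86  89  93 100 103  98  94 106 119 121 124 124 123 124 123
 81  84  81  82  84  82  83  85  82  81  82  82  85  82  81  81  79  75  76  76  80  85  89  86  86  82  77  64  63  74  79  80  84  85  86  86  89  91  91  99 114 123 128 124 124 127 124 124
 83  81  82  85  84  81  82  80  80  84  83  83  83  83  82  78  74  73  76  76  81  84  84  85  83  80  70  62  64  74  82  81  81  81  79  80  81  83  88 104 122 125 127 129 129 130 128 126
 80  81  83  81  82  83  81  82  83  85  86  84  85  80  75  79  75  76  76  78  81  85  86  85  83  81  69  63  68  77  77  78  78  75  78  77  77  80  92 107 123 126 127 127 127 129 128 127
```

Request:
apply_moves:
  series:
    - [[0,-0.04,0.15],[0,0,0],0]
    - [[0,-0.04,0.35],[0,0,0],0]
    - [[0,-0.04,0.5],[0,0,0],0]
    - [[0,-0.04,0.5],[0,0,0],-1]
    - [[0,-0.04,0.5],[0,0,0],-1]
    - [[0,-0.04,0.5],[0,0,0],-1]
    - [[0,-0.04,0.5],[0,0,0],-1]
    - [[0,-0.04,0.5],[0,0,0],-1]

```text
clock: 47.13
eef_pos: [0.635, 0.1799, 0.0192]
orientation: [0.001, 0.242, 0.97, 0.002]
contact_force: [-0.6, 0.2, -0.1]
grip_width: 0.0287
finger_force: 30.0
```

```bash
python3 - <<'E'
from h import *
st()
i=arm.camera_info("wrist"); T=np.eye(4);T[:3,:3]=q2R([6.05747163e-04,9.99996976e-01,-2.33739300e-03,-4.67340610e-04]);T[:3,3]=[.50185078,-.33307386,.24555057];T=T@i["T_tool_cam"]
c=(200/np.tan(np.radians(i["fov_y"]/2)),i["cx"],i["cy"],T[:3,:3],T[:3,3])
im=cv2.imread("pics/w1.png"); g=cv2.cvtColor(im,cv2.COLOR_BGR2GRAY)
cr=g[170:250,150:250]; b=cv2.GaussianBlur(cv2.resize(cr,None,fx=6,fy=6,interpolation=cv2.INTER_CUBIC),(0,0),3)
h=cv2.HoughCircles(b,cv2.HOUGH_GRADIENT,1.5,60,param1=60,param2=20,minRadius=110,maxRadius=170)
ax=L0-.1811*U
def rep(n,u,v,z):
    Q=ray(c,(u,v),z)[0]; a,l=(Q-ax)@U,(Q-ax)@N_; print(n,(round(u,1),round(v,1)),Q[:2].round(4),"along %.4f lat %.4f"%(a,l),"t",round(float(np.arctan2(-l,-a)),3))
for x,y,r in (h[0][:5] if h is not None else []): rep("disc r=%.1f"%(r/6),(x+.5)/6+149.5,(y+.5)/6+169.5,.04)
print("axis top px",proj(c,ax+[0,0,.066]).round(1),"axis at .04",proj(c,ax+[0,0,.04]).round(1))
hs=cv2.cvtColor(im,cv2.COLOR_BGR2HSV).astype(int)[170:250,150:250]
m=((hs[...,1]<70)&(hs[...,2]>60)&(hs[...,2]<150)).astype(np.uint8)
for k in cv2.findContours(cv2.morphologyEx(m,cv2.MORPH_OPEN,np.ones((5,5))),cv2.RETR_EXTERNAL,cv2.CHAIN_APPROX_NONE)[0]:
    if cv2.contourArea(k)>300: print(cv2.contourArea(k),cv2.boundingRect(k),[round(v,1) for v in (cv2.fitEllipse(k)[0][0]+150,cv2.fitEllipse(k)[0][1]+170)],cv2.fitEllipse(k)[1:])
# tray far end corners (end at tray y=-167 -> along axis -0.049)
for p in((233,177),(234,229)): rep("corner",*p,.006)
E
```

```text
47.13 p [0.635  0.1799 0.0192] along 0.2111 lat 0.1635 yaw 151.96 z [ 0.002  0.003 -1.   ] F [-0.6  0.2 -0.1] M [ 0.11 -0.12  0.03] w 0.0287 30.0
disc r=23.9 (np.float32(204.7), np.float32(210.0)) [ 0.4547 -0.1735] along -0.0238 lat 0.0009 t -0.037
axis top px [[178.9 216.3]] axis at .04 [[187.4 209.8]]
349.0 (65, 58, 29, 22) [229.6, 239.6] ((15.718340873718262, 30.797452926635742), 49.68317794799805)
1933.5 (0, 16, 85, 49) [198.3, 212.5] ((44.27244567871094, 77.22016906738281), 80.41040802001953)
corner (233, 177) [ 0.4936 -0.2065] along -0.0549 lat 0.0413 t -0.645
corner (234, 229) [ 0.4121 -0.201 ] along -0.0534 lat -0.0403 t 0.647
```

Request:
apply_moves:
  series:
    - [[0,0,0],[0,0,0],-1]
    - [[0,0,-0.1],[0,0,0],-1]
    - [[0,-0.1,-0.3],[0,0,0.1],-1]
    - [[0,-0.3,-0.5],[0,0,0.25],-1]
    - [[0,-0.5,-0.7],[0,0,0.4],-1]
    - [[0,-0.7,-0.9],[0,0,0.55],-1]
    - [[0,-0.9,-1],[0,0,0.72],-1]
    - [[0,-1,-1],[0,0,0.72],-1]

```text
clock: 47.8
eef_pos: [0.588, 0.0885, 0.1211]
orientation: [0.002, 0.422, 0.907, 0.001]
contact_force: [0.7, -0.6, -1.1]
grip_width: 0.0285
finger_force: 30.0
```

Request:
apply_moves:
  series:
    - [[-0.12,-0.2,-0.1],[0,0,0.2],-1]
    - [[-0.24,-0.4,-0.2],[0,0,0.4],-1]
    - [[-0.36,-0.6,-0.3],[0,0,0.6],-1]
    - [[-0.48,-0.8,-0.4],[0,0,0.72],-1]
    - [[-0.6,-1,-0.5],[0,0,0.72],-1]
    - [[-0.6,-1,-0.5],[0,0,0.72],-1]
    - [[-0.6,-1,-0.5],[0,0,0.72],-1]
    - [[-0.6,-1,-0.5],[0,0,0.72],-1]

```text
clock: 48.47
eef_pos: [0.55, -0.0187, 0.1674]
orientation: [-0.001, 0.582, 0.813, 0.002]
contact_force: [-0.2, 0.2, -1.0]
grip_width: 0.0288
finger_force: 30.0
```

Request:
apply_moves:
  series:
    - [[-0.14,-0.16,0],[0,0,0.2],-1]
    - [[-0.28,-0.32,0],[0,0,0.4],-1]
    - [[-0.42,-0.48,0],[0,0,0.6],-1]
    - [[-0.56,-0.64,0],[0,0,0.72],-1]
    - [[-0.7,-0.8,0],[0,0,0.72],-1]
    - [[-0.7,-0.8,0],[0,0,0.72],-1]
    - [[-0.7,-0.8,0],[0,0,0.72],-1]
    - [[-0.7,-0.8,0],[0,0,0.72],-1]

```text
clock: 49.13
eef_pos: [0.4975, -0.1099, 0.1672]
orientation: [-0.001, 0.723, 0.69, 0.002]
contact_force: [0.7, 0.2, -1.0]
grip_width: 0.0285
finger_force: 30.0
```

Request:
apply_moves:
  series:
    - [[-0.25,-0.1,0],[0,0,0],-1]
    - [[-0.5,-0.2,0],[0,0,0],-1]
    - [[-0.75,-0.3,0],[0,0,0],-1]
    - [[-1,-0.41,0],[0,0,0],-1]
    - [[-1,-0.41,0],[0,0,0],-1]
    - [[-1,-0.41,0],[0,0,0],-1]
    - [[-1,-0.41,0],[0,0,0],-1]
    - [[-1,-0.41,0],[0,0,0],-1]

```text
clock: 49.8
eef_pos: [0.4521, -0.2075, 0.1672]
orientation: [-0.001, 0.723, 0.691, 0.002]
contact_force: [0.5, 0.5, -1.4]
grip_width: 0.0289
finger_force: 30.0
```

```bash
python3 - <<'E'
from h import *
st(); im,c=cam("wrist"); np.savez("w20.npz",im=im,Rw=c[3],o=c[4])
it,ct=cam("top"); np.savez("top10.npz",im=it,Rw=ct[3],o=ct[4])
ax=L0-.1811*U; P=proj(c,[ax+[0,0,.04],ax+[0,0,.066]]); print("pred axis px",P.round(1))
g=cv2.cvtColor(im,cv2.COLOR_BGR2GRAY); x0,y0=int(P[0,0])-45,int(P[0,1])-45; y0=max(y0,0)
cr=g[y0:y0+100,x0:x0+90]; b=cv2.GaussianBlur(cv2.resize(cr,None,fx=6,fy=6,interpolation=cv2.INTER_CUBIC),(0,0),3)
for lo,hi in((20*6,34*6),(5*6,12*6)):
    h=cv2.HoughCircles(b,cv2.HOUGH_GRADIENT,1.5,60,param1=60,param2=20,minRadius=lo,maxRadius=hi)
    for x,y,r in (h[0][:3] if h is not None else []):
        u,v=(x+.5)/6+x0-.5,(y+.5)/6+y0-.5; Q=ray(c,(u,v),.04)[0]; print("circle r=%.1f"%(r/6),round(float(u),1),round(float(v),1),Q[:2].round(4),"along %.4f lat %.4f"%((Q)@U,(Q-L0)@N_))
print(x0,y0)
for r in cr[::4]: print(" ".join("%3d"%v for v in r[::3]))
E
```

```text
49.8 p [ 0.4521 -0.2075  0.1672] along -0.1849 lat -0.0000 yaw 87.35 z [ 0.002  0.004 -1.   ] F [ 0.5  0.5 -1.4] M [-0.01 -0.05  0.  ] w 0.0289 30.0
pred axis px [[320.4 135.5]
 [320.5 137.6]]
circle r=21.3 320.5 142.5 [ 0.4548 -0.1568] along -0.1340 lat 0.0001
circle r=11.8 319.2 132.7 [ 0.454  -0.1469] along -0.1242 lat -0.0012
circle r=7.1 336.7 187.2 [ 0.4702 -0.2051] along -0.1815 lat 0.0179
circle r=9.3 337.5 110.2 [ 0.4732 -0.1257] along -0.1021 lat 0.0170
275 90
 68  73 100 107  90  43  29  31  33  62 118 119 120 119 120 121 120 120 121 116  48  36  36  89  67  94 189 193 163 125
 69  75  99 107  89  41  28  30  34  63 118 118 119 117 119 120 119 119 119 113  45  34  36  90  67 100 189 193 157 126
 67  73  99 108  90  41  30  30  34  63 117 119 119 118 118 120 120 119 120 111  43  37  36  94  67 105 192 192 146 125
 68  72  97 108  99  42  29  31  34  54  97  97  99  99  98  99  98  98  99  93  41  34  35  92  66 115 194 193 140 125
 66  74  96 108 100  42  36  31  32  33  35  33  32  33  34  33  34  33  35  34  36  35  36  94  65 121 194 193 132 125
 68  73  97 109 102  57  
[... 1674 characters left out ...]
 115 116 115 117 116 116 117 116 116 116 116 116 116 117 117 117 117 152 188 188 194 192 147 124 126
 70  74  78 108 100 111 115 115 115 116 116 116 117 117 115 117 117 115 116 116 116 128 187 188 188 194 192 142 123 125
 67  75  77  82  43  74 111 114 114 116 117 116 116 116 116 116 116 116 117 118 134 183 191 181 119  81 147 130 123 125
 66  74  77 100  76  97 108 109 109 110 109 110 111 110 110 110 110 110 111 137 172 180 190 182 146 112 162 139 123 126
 85  78  77  73  75  73  74  43  15  16  16  14  16  15  18  16  17  14  15  20  19  22  67 137 141 145 146 129 123 125
119 129 131 110 113 115  93  16  13  16  11  15  16  13  14  13  14  15  12  12  14  16  16  79 124 123 121 126 122 126
```

```bash
python3 - <<'E'
from h import *
from scipy.optimize import least_squares
im,c=wc("w20.npz"); g=cv2.cvtColor(im,cv2.COLOR_BGR2GRAY).astype(float)
pts=[]
for r in range(138,180):
    for x in range(330,350):
        if g[r,x]<150<=g[r,x+1]:
            pts.append((x+(150-g[r,x])/(g[r,x+1]-g[r,x]),r)); break
pts=np.array(pts); Q=ray(c,pts,.04); S=np.c_[Q@U,(Q-L0)@N_]
f=least_squares(lambda p:np.hypot(S[:,0]-p[0],S[:,1]-p[1])-.032,[-.14,-.005],loss="soft_l1",f_scale=.0005)
print("disc centre along,lat",f.x.round(4),"res mm",(np.abs(f.fun)*1e3).round(1)[:40:4],pts[::6].round(1).tolist())
for nm,p in(("spindle top",(319.5,138.5)),):
    P=ray(c,p,.066)[0]; print(nm,"along %.4f lat %.4f"%(P@U,(P-L0)@N_)); a=(P@U,(P-L0)@N_)
    print("d",np.hypot(f.x[0]-a[0],f.x[1]-a[1]),"t",np.arctan2(-(f.x[1]-a[1]),-(f.x[0]-a[0])))
for r in range(122,156,2): print(r," ".join("%3d"%v for v in g[r,304:340]))
E
```

```text
disc centre along,lat [-0.1466 -0.0075] res mm [0.3 0.  0.2 0.  0.2 0.  0.1 0.3 0.1 0.3] [[339.0, 138.0], [342.2, 144.0], [343.5, 150.0], [343.6, 156.0], [342.7, 162.0], [340.0, 168.0], [335.8, 174.0]]
spindle top along -0.1278 lat -0.0010
d 0.019940932849448877 t 0.33524521811167024
122  98  85  66  51  47  47  50  56  65  80  96 110 123 134 139 141 139 135 128 117 102  84  70  63  61  60  63  78 104 136 162 177 182 184 184 186
124  87  80  79  81  87  93 107 121 141 159 170 175 179 181 182 182 182 182 181 178 173 163 148 128 104  86  79  77  83 105 142 173 187 191 191 192
126 109 109 110 110 118 140 163 176 180 178 174 173 176 178 180 180 181 182 184 184 182 183 180 174 158 133 106  87  80  83 107 145 174 188 191 193
128 106  95  92 105 124 143 156 156 154 142 126 118 126 135 143 152 158 164 170 175 178 180 181 181 180 173 154 127  99  81  84 111 150 177 189 192
130  80  75  82  96 104 108 109 107 103  96  93 100 108 112 116 119 121 126 132 137 145 154 161 167 172 178 176 163 137 106  91  97 131 166 186 191
132  70  77  91 102 107 107 107 103  97  86  89 107 128 141 143 142 140 138
[... 1000 characters left out ...]
 107 108 107 106 106 113 128 139 140 141 147 159 171 176 172 162 146 130 121 117 118 117 118 117 119 119 119
148  80  76  77  76  76  78  80  87  99 114 128 136 142 146 154 169 179 182 179 175 169 162 152 138 128 122 119 118 117 117 118 118 118 118 118 118
150 111 111 111 110 111 110 111 110 114 119 123 128 134 140 144 145 147 146 144 136 131 124 121 119 119 118 119 117 118 119 118 118 119 119 118 118
152 117 116 117 117 117 118 116 117 117 117 118 118 119 118 118 118 119 118 118 118 118 117 117 118 118 119 118 117 118 118 119 119 117 118 118 119
154 117 117 117 117 117 116 117 117 118 117 117 117 117 117 117 117 118 117 117 116 116 118 118 118 117 119 118 119 117 118 118 117 118 118 118 118
```

```bash
python3 - <<'E'
from h import *
def f(fn,rows,z,tcp):
    im,c=wc(fn); P=ray(c,[[320,r] for r in rows],z)@U; print(fn,P.round(4),"mean",P.mean().round(4),"len",np.ptp(P).round(4),"tcp",tcp)
def edges(fn,lo,hi,col=321):
    im,_=wc(fn); v=im[:,col].max(1).astype(int); print(fn,[r for r in range(lo,hi) if (v[r]<80)!=(v[r+1]<80)])
edges("w14.npz",60,260);edges("w18.npz",60,290);edges("w17.npz",90,300)
f("w6.npz",(219,289),.1241,.0021); f("w15.npz",(221.5,288.5),.1018+.0178,-.0005); f("w17.npz",(221,288),.0405,-.0681)
im,c=wc("w20.npz"); v=im.max(2); print("bar front rows",v[172:200,318].tolist()); print("bar cols",v[190,285:355].tolist())
P=ray(c,[[319,137.3]],.066)[0]; print("spindle",P@U,(P-L0)@N_)
P=ray(c,[[319,180.5]],.167-.019+.054)[0]; print("bar front top along",P@U)
E
```

```text
w14.npz [84, 140, 179, 227, 240]
w18.npz [79, 135, 153, 158, 180, 227, 243]
w17.npz [150, 177, 182, 220, 241]
w6.npz [ 0.0243 -0.0217] mean 0.0013 len 0.0461 tcp 0.0021
w15.npz [ 0.0184 -0.0265] mean -0.004 len 0.0449 tcp -0.0005
w17.npz [-0.0496 -0.0951] mean -0.0724 len 0.0455 tcp -0.0681
bar front rows [116, 116, 117, 117, 117, 115, 110, 93, 63, 33, 17, 15, 14, 11, 17, 15, 18, 23, 27, 28, 28, 26, 29, 32, 30, 31, 30, 30]
bar cols [166, 169, 170, 168, 165, 158, 141, 109, 66, 33, 23, 25, 22, 25, 25, 25, 24, 25, 24, 25, 25, 26, 24, 25, 26, 26, 24, 24, 26, 25, 27, 24, 25, 27, 25, 26, 26, 25, 25, 26, 24, 26, 24, 25, 25, 26, 26, 28, 25, 24, 25, 23, 26, 27, 26, 27, 25, 25, 30, 49, 90, 133, 155, 165, 166, 166, 164, 164, 165, 167]
spindle -0.12669011301785468 -0.001455175551166464
bar front top along -0.13707324891509368
```

Request:
apply_moves:
  series:
    - [[0.2,0,0],[0,0,0.2],-1]
    - [[0.4,0,0.1],[0,0,0.4],-1]
    - [[0.6,0.01,0.3],[0,0,0.62],-1]
    - [[0.6,0.01,0.5],[0,0,0.62],-1]
    - [[0.6,0.01,0.72],[0,0,0.62],-1]
    - [[0.6,0.01,0.72],[0,0,0.62],-1]
    - [[0.6,0.01,0.72],[0,0,0.62],-1]
    - [[0.6,0.01,0.72],[0,0,0.62],-1]

```text
clock: 50.57
eef_pos: [0.4557, -0.1493, 0.0961]
orientation: [-0.0, 0.826, 0.563, 0.001]
contact_force: [-0.2, 0.5, -1.6]
grip_width: 0.029
finger_force: 30.0
```

```bash
python3 -c "
from h import *
st()"
```

```text
50.57 p [ 0.4557 -0.1493  0.0961] along -0.1265 lat 0.0006 yaw 68.59 z [ 0.002  0.002 -1.   ] F [-0.2  0.5 -1.6] M [-0.04 -0.05  0.  ] w 0.029 30.0
```

Request:
apply_moves:
  series:
    - [[0.02,-0.01,0.05],[0,0,0],-1]
    - [[0.02,-0.01,0.1],[0,0,0],-1]
    - [[0.02,-0.01,0.14],[0,0,0],-1]
    - [[0.02,-0.01,0.18],[0,0,0],-1]
    - [[0.02,-0.01,0.22],[0,0,0],-1]
    - [[0.02,-0.01,0.25],[0,0,0],-1]
    - [[0.02,-0.01,0.25],[0,0,0],-1]
    - [[0.02,-0.01,0.25],[0,0,0],-1]

```text
clock: 51.23
eef_pos: [0.4566, -0.1453, 0.0701]
orientation: [-0.001, 0.826, 0.564, 0.003]
contact_force: [2.8, 4.9, -3.7]
grip_width: 0.0286
finger_force: 30.0
```

```bash
python3 -c "
from h import *
st()"
```

```text
51.23 p [ 0.4566 -0.1453  0.0701] along -0.1225 lat 0.0014 yaw 68.66 z [ 0.004  0.005 -1.   ] F [ 2.8  4.9 -3.7] M [ 1.23 -0.91  0.03] w 0.0286 30.0
```

Request:
apply_moves:
  series:
    - [[0.01,0,0.03],[0,0,0],-1]
    - [[0.01,0,0.06],[0,0,0],-1]
    - [[0.01,0,0.08],[0,0,0],-1]
    - [[0.01,0,0.09],[0,0,0],-1]
    - [[0.01,0,0.1],[0,0,0],-1]
    - [[0.01,0,0.1],[0,0,0],-1]
    - [[0.01,0,0.1],[0,0,0],-1]
    - [[0.01,0,0.1],[0,0,0],-1]

```text
clock: 51.9
eef_pos: [0.4561, -0.145, 0.061]
orientation: [-0.001, 0.826, 0.564, 0.002]
contact_force: [0.2, 6.0, 10.2]
grip_width: 0.0288
finger_force: 30.0
```

```bash
python3 -c "
from h import *
st()"
```

```text
51.9 p [ 0.4561 -0.145   0.061 ] along -0.1222 lat 0.0009 yaw 68.63 z [ 0.003  0.003 -1.   ] F [ 0.2  6.  10.2] M [ 1.5  -0.21  0.01] w 0.0288 30.0
```

Request:
apply_moves:
  series:
    - [[0,0,0],[0,0,0.12],-1]
    - [[0,0,0],[0,0,0.25],-1]
    - [[0,0,0],[0,0,0.38],-1]
    - [[0,0,0],[0,0,0.5],-1]
    - [[0,0.01,0],[0,0,0.62],-1]
    - [[0,0.01,0],[0,0,0.75],-1]
    - [[0,0.01,0],[0,0,0.88],-1]
    - [[0,0.01,0],[0,0,1],-1]

```text
clock: 52.57
eef_pos: [0.4587, -0.1459, 0.0611]
orientation: [-0.0, 0.944, 0.33, 0.003]
contact_force: [4.1, 4.7, 5.4]
grip_width: 0.0287
finger_force: 30.0
```

```bash
python3 -c "
from h import *
st()"
```

```text
52.57 p [ 0.4587 -0.1459  0.0611] along -0.1229 lat 0.0035 yaw 38.48 z [ 0.006  0.003 -1.   ] F [4.1 4.7 5.4] M [ 1.14 -0.99  0.12] w 0.0287 30.0
```

Request:
apply_moves:
  series:
    - [[0,0,0],[0,0,0.1],-1]
    - [[0,0,0],[0,0,0.2],-1]
    - [[0,0,0],[0,0,0.3],-1]
    - [[0,0,0],[0,0,0.4],-1]
    - [[0,0,0],[0,0,0.5],-1]
    - [[0,0,0],[0,0,0.6],-1]
    - [[0,0,0],[0,0,0.67],-1]
    - [[0,0,0],[0,0,0.67],-1]

```text
clock: 53.23
eef_pos: [0.4595, -0.1472, 0.0611]
orientation: [0.0, 0.987, 0.16, 0.004]
contact_force: [5.0, 2.2, 2.0]
grip_width: 0.0289
finger_force: 30.0
```

```bash
python3 -c "
from h import *
st()"
```

```text
53.23 p [ 0.4595 -0.1472  0.0611] along -0.1242 lat 0.0043 yaw 18.43 z [ 0.007  0.001 -1.   ] F [5.  2.2 2. ] M [ 0.6  -1.18  0.15] w 0.0289 30.0
```

Request:
apply_moves:
  series:
    - [[0,0,0],[0,0,0.05],-1]
    - [[0,0,0],[0,0,0.1],-1]
    - [[0,0,0],[0,0,0.15],-1]
    - [[0,0,0],[0,0,0.2],-1]
    - [[0,0,0],[0,0,0.23],-1]
    - [[0,0,0],[0,0,0.25],-1]
    - [[0,0,0],[0,0,0.25],-1]
    - [[0,0,0],[0,0,0.25],-1]

```text
clock: 53.9
eef_pos: [0.4596, -0.1477, 0.0611]
orientation: [0.0, 0.995, 0.096, 0.004]
contact_force: [5.4, 2.4, 3.0]
grip_width: 0.0285
finger_force: 30.0
```

```bash
python3 -c "
from h import *
st()"
```

```text
53.9 p [ 0.4596 -0.1477  0.0611] along -0.1248 lat 0.0045 yaw 11.02 z [ 0.007  0.    -1.   ] F [5.4 2.4 3. ] M [ 0.24 -1.24  0.26] w 0.0285 30.0
```

Request:
apply_moves:
  series:
    - [[0,0,0],[0,0,0.02],-1]
    - [[0,0,0],[0,0,0.04],-1]
    - [[0,0,0],[0,0,0.06],-1]
    - [[0,0,0],[0,0,0.08],-1]
    - [[0,0,0],[0,0,0.1],-1]
    - [[0,0,0],[0,0,0.1],-1]
    - [[0,0,0],[0,0,0.1],-1]
    - [[0,0,0],[0,0,0.1],-1]

```text
clock: 54.57
eef_pos: [0.4597, -0.1479, 0.0611]
orientation: [0.0, 0.998, 0.07, 0.004]
contact_force: [5.0, 0.8, 1.4]
grip_width: 0.0287
finger_force: 30.0
```

```bash
python3 -c "
from h import *
st()"
```

```text
54.57 p [ 0.4597 -0.1479  0.0611] along -0.1250 lat 0.0046 yaw 8.03 z [ 0.008 -0.    -1.   ] F [5.  0.8 1.4] M [ 0.18 -1.3   0.28] w 0.0287 30.0
```

Request:
apply_moves:
  series:
    - [[0,0,0],[0,0,0.02],-1]
    - [[0,0,0],[0,0,0.04],-1]
    - [[0,0,0],[0,0,0.05],-1]
    - [[0,0,0],[0,0,0.06],-1]
    - [[0,0,0],[0,0,0.07],-1]
    - [[0,0,0],[0,0,0.07],-1]
    - [[0,0,0],[0,0,0.07],-1]
    - [[0,0,0],[0,0,0.07],-1]

```text
clock: 55.23
eef_pos: [0.4597, -0.1481, 0.0611]
orientation: [0.0, 0.999, 0.052, 0.004]
contact_force: [5.3, 0.4, 1.8]
grip_width: 0.0286
finger_force: 30.0
```

```bash
python3 -c "
from h import *
st()"
```

```text
55.23 p [ 0.4597 -0.1481  0.0611] along -0.1251 lat 0.0046 yaw 5.94 z [ 0.008 -0.    -1.   ] F [5.3 0.4 1.8] M [ 0.03 -1.3   0.36] w 0.0286 30.0
```

Request:
apply_moves:
  series:
    - [[0,0,0],[0,0,0.01],-1]
    - [[0,0,0],[0,0,0.02],-1]
    - [[0,0,0],[0,0,0.03],-1]
    - [[0,0,0],[0,0,0.04],-1]
    - [[0,0,0],[0,0,0.05],-1]
    - [[0,0,0],[0,0,0.05],-1]
    - [[0,0,0],[0,0,0.05],-1]
    - [[0,0,0],[0,0,0.05],-1]

```text
clock: 55.9
eef_pos: [0.4597, -0.1482, 0.0611]
orientation: [0.0, 0.999, 0.039, 0.004]
contact_force: [5.0, -0.5, 1.3]
grip_width: 0.0285
finger_force: 30.0
```

```bash
python3 -c "
from h import *
st(); it,ct=cam('top')"
```

```text
55.9 p [ 0.4597 -0.1482  0.0611] along -0.1253 lat 0.0046 yaw 4.43 z [ 0.008 -0.001 -1.   ] F [ 5.  -0.5  1.3] M [-0.03 -1.34  0.4 ] w 0.0285 30.0
```

Request:
apply_moves:
  series:
    - [[0,0,0],[0,0,0.01],-1]
    - [[0,0,0],[0,0,0.02],-1]
    - [[0,0,0],[0,0,0.03],-1]
    - [[0,0,0],[0,0,0.04],-1]
    - [[0,0,0],[0,0,0.05],-1]
    - [[0,0,0],[0,0,0.06],-1]
    - [[0,0,0],[0,0,0.06],-1]
    - [[0,0,0],[0,0,0.06],-1]

```text
clock: 56.62
eef_pos: [0.4598, -0.1484, 0.0611]
orientation: [0.0, 1.0, 0.023, 0.004]
contact_force: [5.7, 0.1, 1.9]
grip_width: 0.029
finger_force: 30.0
```

```bash
python3 -c "
from h import *
st()"
```

```text
56.62 p [ 0.4598 -0.1484  0.0611] along -0.1254 lat 0.0047 yaw 2.63 z [ 0.008 -0.001 -1.   ] F [5.7 0.1 1.9] M [-0.07 -1.32  0.34] w 0.029 30.0
```

Request:
apply_moves:
  series:
    - [[0,0,0],[0,0,0.01],-1]
    - [[0,0,0],[0,0,0.02],-1]
    - [[0,0,0],[0,0,0.03],-1]
    - [[0,0,0],[0,0,0.04],-1]
    - [[0,0,0],[0,0,0.05],-1]
    - [[0,0,0],[0,0,0.05],-1]
    - [[0,0,0],[0,0,0.05],-1]
    - [[0,0,0],[0,0,0.05],-1]

```text
clock: 57.28
eef_pos: [0.4598, -0.1485, 0.0611]
orientation: [0.0, 1.0, 0.01, 0.004]
contact_force: [5.0, 0.2, 1.3]
grip_width: 0.0287
finger_force: 30.0
```

```bash
python3 -c "
from h import *
st()"
```

```text
57.28 p [ 0.4598 -0.1485  0.0611] along -0.1255 lat 0.0047 yaw 1.12 z [ 0.008 -0.001 -1.   ] F [5.  0.2 1.3] M [-0.15 -1.28  0.37] w 0.0287 30.0
```

Request:
apply_moves:
  series:
    - [[0,0,0],[0,0,0.01],-1]
    - [[0,0,0],[0,0,0.02],-1]
    - [[0,0,0],[0,0,0.03],-1]
    - [[0,0,0],[0,0,0.04],-1]
    - [[0,0,0],[0,0,0.05],-1]
    - [[0,0,0],[0,0,0.06],-1]
    - [[0,0,0],[0,0,0.06],-1]
    - [[0,0,0],[0,0,0.06],-1]

```text
clock: 57.95
eef_pos: [0.4597, -0.1486, 0.0611]
orientation: [0.001, 1.0, -0.006, 0.004]
contact_force: [5.2, -0.9, 1.7]
grip_width: 0.029
finger_force: 30.0
```

```bash
python3 -c "
from h import *
st()"
```

```text
57.95 p [ 0.4597 -0.1486  0.0611] along -0.1257 lat 0.0046 yaw -0.67 z [ 0.008 -0.001 -1.   ] F [ 5.2 -0.9  1.7] M [-0.11 -1.38  0.37] w 0.029 30.0
```

Request:
apply_moves:
  series:
    - [[0,0,0],[0,0,0.01],-1]
    - [[0,0,0],[0,0,0.02],-1]
    - [[0,0,0],[0,0,0.03],-1]
    - [[0,0,0],[0,0,0.04],-1]
    - [[0,0,0],[0,0,0.05],-1]
    - [[0,0,0],[0,0,0.06],-1]
    - [[0,0,0],[0,0,0.06],-1]
    - [[0,0,0],[0,0,0.06],-1]

```text
clock: 58.62
eef_pos: [0.4597, -0.1488, 0.0611]
orientation: [0.001, 1.0, -0.022, 0.004]
contact_force: [4.3, -1.2, 1.1]
grip_width: 0.0289
finger_force: 30.0
```

```bash
python3 -c "
from h import *
st()"
```

```text
58.62 p [ 0.4597 -0.1488  0.0611] along -0.1258 lat 0.0047 yaw -2.48 z [ 0.008 -0.001 -1.   ] F [ 4.3 -1.2  1.1] M [-0.24 -1.32  0.39] w 0.0289 30.0
```

Request:
apply_moves:
  series:
    - [[0,0,0],[0,0,0.02],-1]
    - [[0,0,0],[0,0,0.03],-1]
    - [[0,0,0],[0,0,0.05],-1]
    - [[0,0,0],[0,0,0.06],-1]
    - [[0,0,0],[0,0,0.07],-1]
    - [[0,0,0],[0,0,0.08],-1]
    - [[0,0,0],[0,0,0.08],-1]
    - [[0,0,0],[0,0,0.08],-1]

```text
clock: 59.28
eef_pos: [0.4597, -0.1489, 0.0611]
orientation: [0.001, 0.999, -0.042, 0.004]
contact_force: [4.8, -1.3, 1.5]
grip_width: 0.0288
finger_force: 30.1
```

```bash
python3 -c "
from h import *
st(); im,c=cam('wrist'); np.savez('w21.npz',im=im,Rw=c[3],o=c[4])
P0=L0-(L0@U)*U
for al in(.1,.0581,-.02,-.1): print(al,proj(c,P0+al*U+[0,0,.04]).round(1))"
```

```text
59.28 p [ 0.4597 -0.1489  0.0611] along -0.1260 lat 0.0047 yaw -4.81 z [ 0.008 -0.002 -1.   ] F [ 4.8 -1.3  1.5] M [-0.34 -1.28  0.71] w 0.0288 30.1
0.1 [[ 13.8 242.5]]
0.0581 [[ 69.6 240.8]]
-0.02 [[174.  237.5]]
-0.1 [[281.7 234.2]]
```

Request:
apply_moves:
  series:
    - [[0,0,0],[0,0,-0.02],-1]
    - [[0,0,0],[0,0,-0.02],-0.2]
    - [[0,0,0],[0,0,-0.02],-0.1]
    - [[0,0,0],[0,0,-0.02],0]
    - [[0,0,0],[0,0,-0.02],0]
    - [[0,0,0],[0,0,-0.02],0]
    - [[0,0,0],[0,0,-0.02],0]
    - [[0,0,0],[0,0,-0.02],0]

```text
clock: 60.0
eef_pos: [0.4557, -0.1466, 0.0602]
orientation: [-0.001, 0.999, -0.038, 0.0]
contact_force: [-0.0, -0.7, -0.0]
grip_width: 0.0468
finger_force: 0.0
```

Request:
apply_moves:
  series:
    - [[0,0,-0.1],[0,0,0],0]
    - [[0,0,-0.2],[0,0,0],0]
    - [[0,0,-0.4],[0,0,0],0]
    - [[0,0,-0.6],[0,0,0],0]
    - [[0,0,-0.8],[0,0,0],0]
    - [[0,0,-1],[0,0,0],0]
    - [[0,0,-1],[0,0,0],0]
    - [[0,0,-1],[0,0,0],0]

```text
clock: 60.67
eef_pos: [0.4568, -0.1471, 0.162]
orientation: [-0.001, 0.999, -0.038, 0.002]
contact_force: [-0.0, -0.4, 0.5]
grip_width: 0.0468
finger_force: 0.0
```

```bash
python3 - <<'E'
from h import *
st(); im,c=cam("wrist"); np.savez("w22.npz",im=im,Rw=c[3],o=c[4])
V=im.max(2); S=cv2.cvtColor(im,cv2.COLOR_BGR2HSV)[...,1]
print("key bar z=.096"); blobs(c,(V<45)&(np.arange(400)[:,None]<300),.096,900,40000)
print("plates"); blobs(c,(S<90)&(V>75)&(V<150),.04,600,9000)
print("pred axis",(L0-.1811*U)[:2].round(4))
P0=L0-(L0@U)*U; r=proj(c,[P0+a*U+N_*0+[0,0,.04] for a in(.14,.06,-.02,-.10)]); print(r.round(1))
a,b=r[0],r[3]; xs=np.arange(0,640); 
print([int(V[int(round(np.interp(x,[b[0],a[0]][::1] if b[0]<a[0] else [a[0],b[0]],[b[1],a[1]] if b[0]<a[0] else [a[1],b[1]]))),x]) for x in range(int(max(0,min(a[0],b[0])-4)),int(max(a[0],b[0])+10),2)])
E
```

```text
60.67 p [ 0.4568 -0.1471  0.162 ] along -0.1242 lat 0.0017 yaw -4.34 z [ 0.004  0.002 -1.   ] F [-0.  -0.4  0.5] M [ 0.05  0.   -0.01] w 0.0468 0.0
key bar z=.096
px [440. 293.] A 905.0 rect (362.0, -260.9, 79.5, 13.3, 85.8)
px [197. 293.] A 907.0 rect (379.4, -22.9, 79.1, 13.3, 85.8)
px [182. 192.] A 10909.5 rect (481.3, -32.7, 196.4, 52.9, 88.6)
px [321. 206.] A 3118.0 rect (455.2, -150.2, 98.9, 28.6, -3.2)
px [154.  45.] A 3319.5 rect (595.4, -35.0, 59.8, 54.2, -3.8)
plates
px [322. 334.] A 3944.0 rect (274.8, -138.0, 223.2, 34.3, 85.8)
px [ 92. 333.] A 1455.0 rect (296.3, 147.4, 98.8, 32.8, 85.8)
px [575. 324.] A 5596.5 rect (277.4, -455.8, 170.9, 99.4, 80.5)
px [ 36. 304.] A 1416.5 rect (342.6, 204.3, 150.9, 23.4, -59.6)
px [378. 269.] A 1633.0 rect (353.3, -214.4, 125.2, 35.1, 10.6)
px [260. 263.] A 1200.5 rect (374.4, -70.0, 106.1, 29.6, -23.1)
px [108. 198.] A 1111.5 rect (466.1, 78.2, 46.3, 30.5, 87.9)
px [182. 195.] A 1131.0 rect (463.3, -2.2, 46.4, 30.5, 87.9)
px [257. 192.] A 1138.0 rect (461.3, -82.8, 46.6, 29.7, 85.8)
px [231. 189.] A 1838.5 rect (463.3, -49.5, 301.3, 86.9, 85.8)
pred axis [ 0.455  -0.1497]
[[ 71.5 198.7]
 [145.6 197. ]
 [220.  195.2]
 [294.9 193.4]]
[109, 72, 66, 42, 26, 26, 27, 28, 27, 55, 99, 108, 107, 108, 109, 107, 108, 109, 107, 108, 107, 109, 110, 108, 109, 110, 109, 110, 108, 109, 106, 71, 30, 27, 27, 28, 28, 27, 23, 17, 24, 27, 27, 28, 28, 26, 39, 91, 110, 110, 109, 110, 111, 110, 111, 111, 110, 111, 110, 111, 111, 111, 111, 111, 111, 112, 111, 110, 91, 40, 28, 27, 29, 28, 27, 26, 17, 21, 26, 27, 29, 28, 28, 29, 62, 107, 112, 112, 112, 111, 112, 112, 111, 111, 112, 114, 111, 111, 111, 111, 111, 112, 112, 111, 112, 110, 78, 33, 30, 29, 29, 29, 29, 25, 20, 62, 89, 78, 71]
```

```bash
python3 -c "
from plant import arm
print(arm.hand_in())"
```

```text
the job is handed in; nothing more can be done
None
```

The job is handed in at about 61 s of the 72 s limit. In the last image all three bricks lie flat and end to end in the channel, with centres 80–81 mm apart. The key is fully down on the spindle and released. I stopped turning at a sharp rise in the moment (0.71 N m, just over the 0.4–0.7 suggested). No verdict came back, and I had no measure of the brick-to-brick force.

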